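# Fetch the sample from the back of the curing rack

### The job

The cast sample puck in the walled stall at the back of the wooden rack is due for testing, but a pile of two pucks stands close in front of it: clear the pile to the side first, the small upper puck into the hollow of the board with the smaller hollow and the wide lower one into the hollow of the board with the larger hollow. Then set the back puck flat in the middle of the round steel plate, and rebuild the pile as it was, the wide puck in the ring marked on the front of the rack and the small one centred on top of it. Leave the jar, the tape roll and the white cup where they stand.

Things in the scene. Friction and masses are not known exactly. Their poses are not given: they have to be found in the camera images.
- rack: Fixed wooden rack. Origin: base board's top (10 mm above bench), centre of the front place (60 mm dark ring); +x to the stall behind, z up. Base x -40..147, y +/-46 mm. Stall centre x = 60; walls 12 thick, 40 high above base: sides x 38..147, inner faces y = +/-32; back inner face x = 135. Front place unwalled. Fingers fit at the stall puck only along x; the pile in front leaves 8 mm, so clear it first.
- back_puck: The sample to be tested: brownish cast cylinder, 50 mm diameter, 36 mm high, standing in the stall of the rack. Origin at the centre of its underside, z up.
- wide_puck: Beige cast cylinder, the widest and flat, 53 mm diameter, 27 mm high; at the start the lower of the pile on the front place. Origin at the centre of its underside, z up.
- small_puck: Grey cast cylinder, the smallest, 44 mm diameter, 25 mm high; at the start on top of the wide puck. Origin at the centre of its underside, z up.
- small_board: Fixed plywood board 84 x 84 x 12 mm lying flat, with one round hollow in its middle, 60 mm diameter, 3 mm deep: side place of the small puck. Origin at the centre of its underside; floor of the hollow 9 mm above it.
- large_board: Fixed plywood board 116 x 116 x 12 mm lying flat, with one round hollow in its middle, 70 mm diameter, 3 mm deep: side place of the wide puck. Origin at the centre of its underside; floor of the hollow 9 mm above it.
- test_plate: Fixed round steel plate, 104 mm diameter, 14 mm thick, flat top with a bright round spot in the middle, edged by a thin dark ring 55 mm across: target of the back puck. Origin at the centre of its underside, z up.
- side_jar: Bystander: open jar of pale mineral sample, 112 mm diameter, 73 mm high, on the bench at the left of the work. Origin at the centre of its underside.
- side_roll: Bystander: brown roll of packing tape lying flat, 90 mm diameter, 48 mm high, behind the rack. Origin at the centre of its underside.
- side_cup: Bystander: white mixing cup standing upright, 77 mm diameter at the rim, 88 mm high, at the right of the work. Origin at the centre of its underside.

How it is judged:
On the way, in this order (a step that is already met when the one before it is completed fails the run):
1. the small puck lies in the hollow of the small-hollow board, released (horizontal distance between small_puck and small_board below 0.009 m and z of small_puck in the frame of small_board between 0.007 and 0.011 m and angle between small_puck's own z axis and vertical below 0.12 rad and linear speed of small_puck below 0.02 m/s and contact force between small_puck and the fingers below 0.1 N), for 0.2 s.
2. the wide puck lies in the hollow of the large-hollow board, released, the small one still in its hollow (all of step 1 and horizontal distance between wide_puck and large_board below 0.009 m and z of wide_puck in the frame of large_board between 0.007 and 0.011 m and angle between wide_puck's own z axis and vertical below 0.12 rad and linear speed of wide_puck below 0.02 m/s and contact force between wide_puck and the fingers below 0.1 N), for 0.2 s.
3. the back puck stands in the middle of the steel plate, released, the others still in their hollows (all of step 2 and horizontal distance between back_puck and test_plate below 0.012 m and z of back_puck in the frame of test_plate between 0.01 and 0.018 m and angle between back_puck's own z axis and vertical below 0.12 rad and linear speed of back_puck below 0.02 m/s and contact force between back_puck and the fingers below 0.1 N), for 0.2 s.
4. the wide puck stands on the front place of the rack again, released (horizontal distance between wide_puck and rack below 0.012 m and z of wide_puck in the frame of rack between -0.004 and 0.004 m and angle between wide_puck's own z axis and vertical below 0.12 rad and linear speed of wide_puck below 0.02 m/s and contact force between wide_puck and the fingers below 0.1 N), for 0.2 s.
At the end, for the whole second after the job is handed in: The back puck stands flat on the steel plate within 12 mm of its centre, the wide puck stands flat on the rack within 12 mm of the centre of the front place, and the small puck lies flat on the wide puck within 10 mm of its centre; all released and at rest (all of step 4 and horizontal distance between back_puck and test_plate below 0.012 m and z of back_puck in the frame of test_plate between 0.01 and 0.018 m and angle between each of back_puck, small_puck's own z axis and vertical below 0.12 rad and linear speed of each of back_puck, small_puck below 0.02 m/s and contact force between each of back_puck, small_puck and the fingers below 0.1 N and horizontal distance between small_puck and wide_puck below 0.01 m and z of small_puck in the frame of wide_puck between 0.023 and 0.031 m); the robot touches nothing.
It fails at once if the jar is moved by more than 20 mm (distance of side_jar from where it was at the start of the episode above 0.02 m).
It fails at once if the tape roll is moved by more than 20 mm (distance of side_roll from where it was at the start of the episode above 0.02 m).
It fails at once if the white cup is moved by more than 20 mm (distance of side_cup from where it was at the start of the episode above 0.02 m).
It also fails if it takes over 136 s, if anything falls off the work surface, if the arm or the gripper's body presses on something with over 40 N, if the wrist force passes 120 N, or if a joint passes its speed limit or range.

### The arm

A 6-joint arm with a two-finger parallel gripper is mounted at the origin on a cart in front of the work surface, level with it; the furniture and walls round the work are solid. World frame = base frame: x ahead of the robot, y to its left, z up, the work surface at z = 0. Lengths are in m, angles in rad, forces in N, time in s.
With the tool pointing down it reaches from about 0.35 to 0.875 m from the base axis. Payload 4.2 kg.
Tool frame: the origin (TCP) lies midway between the tips of the shut fingers; the grasp point (between the pads) lies 19 mm behind it; z points along the fingers, x is the direction in which the jaws open and shut, and the axes are right-handed (so a half turn about z gives the same grasp; the last joint's range is limited). The gripper opens to 85 mm and grips with 20 to 120 N. Pads are 22 mm wide; open, the fingers measure 114 mm over their backs; the gripper's body (76 mm by 85 mm) begins 54 mm behind the grasp point. The pads swing forward as they close: fully open they stand 13 mm farther back than shut.
Start: joints at [-0.859, 0.385, 0.008, 0, -1.194, -0.259], TCP at [0.273, -0.562, 0.231] pointing down, gripper open.
Joint ranges: [-3.14, 3.14], [-1.21, 2.06], [-1.07, 1.41], [-3.16, 2.05], [-2.99, -0.16], [-3.1, 3.1]. Speed limits (rad/s): [2.79, 2.79, 3.14, 3.14, 3.14, 3.14].

### API

Orientations are given as a unit quaternion [x, y, z, w].
In Python, from cell import telemetry, viewer, workorder, nets gives the robot as it stands.
- The arm moves only by the shell command python3 -m inch 'ROWS' [OPENING] [FORCE]. ROWS is JSON, a list of rows, each a list of 2 entries, a list of its own where there are three numbers: the shift along the tool's x, y, z normalised to -1 to 1, where 1 is 15 cm, then the turn, a rotation vector about the tool's x, y, z normalised to -1 to 1, where 1 is pi rad. In form: [[[tx, ty, tz], [wx, wy, wz]], ...]. A call has 1 to 20 rows; each row is the pose to reach, as a shift and turn from the pose commanded when the call began, along the tool's axes at that moment, turning the shorter way round; what a row does not reach only later rows make up. A row lasts 1/10 s, in which the tool goes at most 50 mm and 8.59 degrees, less where a joint would pass 70% of its speed; a pose out of reach is approached as far as the arm can. A call with a number of a shift or a turn outside -1 to 1 is refused whole. A call with a gripper value outside its range is refused whole. OPENING is the finger opening in mm, from 0 to 85.4, set as the call begins (- or left out, the last holds). The fingers move at their own pace and stop on an object; FORCE is the grip in N (left out, the last holds). Time passes only in rows, so rows that repeat a pose let the fingers close. It gives the time, the measured TCP pose, the force and the opening at its end, in the units of the state.
- telemetry.state(): the state, without advancing time (a new reading comes with each control period).
- viewer.camera(name): name is "scene" or "top" or "wrist"; returns the picture (384x512x3 uint8, red, green, blue); there is no depth.
- viewer.calibration(name): a dict with "mtx" (3x3 intrinsics, pixels), "camera_from_world" (4x4, takes a point from world to camera coordinates). Camera axes: x right, y up, looking along -z (the intrinsics and any distortion apply to the point x, -y, -z); pixel columns grow to the right and rows downward; lengths in m; the calibration is good to about 2 mm. A picture is of the moment at which its call begins: read the wrist's pose just before it. calibration takes no time and is no camera call; for the wrist camera it gives the pose at the moment of the call.
- workorder.finish_job(): hands the job in, once; it reports no verdict.
Trained networks look in the newest picture that a camera, given by its name, has taken for a name from the list of things; names that differ only in an ending like _2 or _b are one class to them, and where a whole thing is asked for, a point or a joint stands for the part that bears it (a point fixed in the world has none). Each returns a list of dicts, best first, with "conf" (0 to 1); they miss things now and then, are a little off and sometimes report something else, mostly with a low value. They report only what shows in the picture. A call takes as long as a camera call.
- nets.boxes_of(thing, camera): "box" ([centre column, centre row, width, height] in pixels, round what is visible of it).
- nets.masks_of(thing, camera): "pixels" (384x512 bool, what is visible of it) and "box" ([centre column, centre row, width, height] in pixels, round what is visible of it).
- nets.pinpoint(thing, camera): "position" ([row, column] in pixels: a listed point, or the origin of a listed thing).
The state is a dict: "time_s": time; "joint_positions": joint angles; "dq": joint speeds; "joint_torque": joint torques, N m; "tool_pos": TCP position; "tool_rot": TCP orientation; "contact_force": force on the tool from outside, world axes, zero at the start; "moment": the same for the moment, N m; "gripper_width": finger opening in m.
Only numpy, scipy, OpenCV 4.12 (cv2) and the standard library are available. Lean on these libraries where they do the work, as an engineer would, in place of code of your own. Each camera call takes 0.05 s, during which the arm holds its last target.

## Working session

There is one attempt and no reset: what is moved stays moved. The work goes in short steps, Python scripts to look and compute and a shell command to move; the robot and the scene stay as the last step left them, time stands still between calls to the robot, and variables do not carry over. Pictures are saved under pics/ and viewed, and the job is handed in when it is done.

```bash
mkdir -p pics; ls
python3 - <<'E'
from cell import telemetry, viewer
import cv2
s=telemetry.state(); print(s)
for n in ("scene","top","wrist"):
    im=viewer.camera(n); cv2.imwrite(f"pics/{n}0.png",im[:,:,::-1])
    c=viewer.calibration(n); print(n,c)
E
```

```text
pics
{'time_s': 0.0, 'joint_positions': array([-8.59406769e-01,  3.85579162e-01,  6.63150944e-03, -4.96379698e-04,
       -1.19398326e+00, -2.58582142e-01]), 'dq': array([-5.02441940e-04,  8.92000722e-05, -7.06108199e-05,  1.01266058e-03,
       -9.07110310e-04, -7.17726636e-04]), 'joint_torque': array([ 5.94071371e-04, -3.92287660e+01,  1.88398075e+01,  4.18611109e+00,
       -4.68170678e-03,  1.42005865e-05]), 'tool_pos': array([ 0.27318896, -0.56149236,  0.23021054]), 'tool_rot': array([ 5.30411290e-01,  8.47739743e-01,  5.36176097e-04, -9.51233778e-04]), 'contact_force': array([ 0.38487787,  0.31140704, -0.2125826 ]), 'moment': array([-0.01516642, -0.00400257,  0.0011114 ]), 'gripper_width': 0.08542397211896453}
scene {'mtx': array([[407.40937793,   0.        , 260.37092814],
       [  0.        , 407.40937793, 192.52269042],
       [  0.        ,   0.        ,   1.        ]]), 'camera_from_world': array([[-0.64983272, -0.76007441, -0.00207964,  0.40151607],
       [ 0.44727055, -0.38460749,  0.80748135, -0.27816535],
       [-0.61454576,  0.52379764,  0.58988943, -0.94386992],
 
[... 231 characters left out ...]
amera_from_world': array([[-0.02528257, -0.99966257, -0.00596188,  0.05350504],
       [ 0.99391989, -0.02577574,  0.10704611, -0.58656146],
       [-0.10716366, -0.00321923,  0.99423618, -1.54184677],
       [ 0.        ,  0.        ,  0.        ,  1.        ]])}
wrist {'mtx': array([[328.30728383,   0.        , 257.71370673],
       [  0.        , 328.30728383, 196.93565329],
       [  0.        ,   0.        ,   1.        ]]), 'camera_from_world': array([[-0.43704972,  0.89943589,  0.00161786,  0.62375774],
       [-0.86003746, -0.41737752, -0.29348182,  0.03892857],
       [-0.26329282, -0.12965757,  0.95596329, -0.38015619],
       [ 0.        ,  0.        ,  0.        ,  1.        ]])}
```

View pics/top0.png

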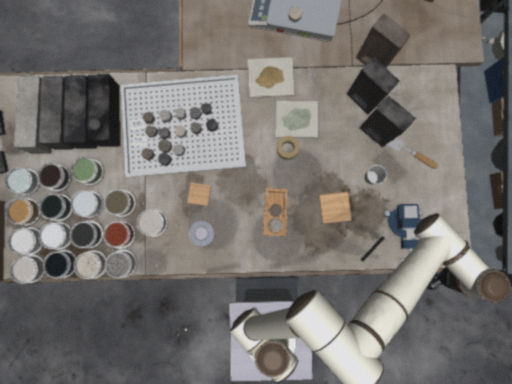

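View pics/scene0.png

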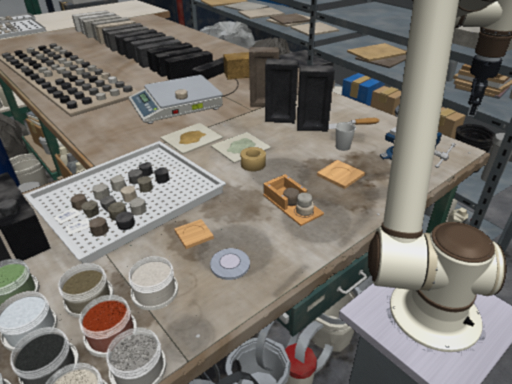

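```bash
cat > h.py <<'E'
import numpy as np
from cell import viewer,nets,telemetry
def ray(cal,u,v):
    M=cal["mtx"];T=cal["camera_from_world"];R=T[:3,:3];t=T[:3,3]
    d=np.array([(u-M[0,2])/M[0,0],-(v-M[1,2])/M[1,1],-1.0])
    return -R.T@t, R.T@d
def onz(cal,u,v,z):
    o,d=ray(cal,u,v); return o+d*(z-o[2])/d[2]
def proj(cal,p):
    M=cal["mtx"];T=cal["camera_from_world"];q=T[:3,:3]@np.array(p)+T[:3,3]
    return M[0,0]*q[0]/-q[2]+M[0,2], M[1,1]*(-q[1])/-q[2]+M[1,2]
E
python3 - <<'E'
from h import *
names=dict(rack=.01,back_puck=.01,wide_puck=.01,small_puck=.037,small_board=0,large_board=0,test_plate=0,side_jar=0,side_roll=0,side_cup=0)
for c in("top","scene"):
    viewer.camera(c);cal=viewer.calibration(c)
    for n,z in names.items():
        r=nets.pinpoint(n,c)[:2]; b=nets.boxes_of(n,c)[:1]
        print(c,n,[(round(x["conf"],2),np.round(x["position"]),np.round(onz(cal,x["position"][1],x["position"][0],z),4)) for x in r],[np.round(x["box"]) for x in b])
E
```

```text
top rack [(0.57, array([226., 274.]), array([ 0.4503, -0.0263,  0.01  ]))] [array([276., 214.,  27.,  46.])]
top back_puck [(0.68, array([210., 278.]), array([ 0.5138, -0.0432,  0.01  ]))] [array([277., 230.,   5.,   7.])]
top wide_puck [(0.49, array([224., 276.]), array([ 0.459 , -0.0322,  0.01  ]))] [array([280., 228.,   7.,   3.])]
top small_puck [(0.55, array([225., 276.]), array([ 0.4551, -0.033 ,  0.037 ])), (0.18, array([206., 333.]), array([ 0.5254, -0.2625,  0.037 ]))] []
top small_board [(0.79, array([194., 198.]), array([0.5883, 0.2843, 0.    ]))] [array([200., 193.,  27.,  23.])]
top large_board [(0.72, array([205., 334.]), array([ 0.5298, -0.2742,  0.    ]))] [array([338., 209.,  32.,  32.])]
top test_plate [(0.94, array([238., 201.]), array([0.411 , 0.2708, 0.    ]))] [array([205., 236.,  25.,  22.])]
top side_jar [(0.85, array([223., 153.]), array([0.4765, 0.4671, 0.    ]))] [array([152., 222.,  34.,  24.])]
top side_roll [(0.87, array([150., 286.]), array([ 0.7648, -0.0835,  0.    ]))] [array([288., 148.,  21.,  28.])]
top side_cup [(0.6, array([176., 370.]), array([ 
[... 580 characters left out ...]
]))] []
scene small_board [(0.62, array([230., 194.]), array([0.6064, 0.2625, 0.    ]))] [array([194., 234.,  35.,  31.])]
scene large_board [(0.86, array([173., 342.]), array([ 0.5251, -0.2932,  0.    ]))] [array([343., 173.,  50.,  27.])]
scene test_plate [(0.88, array([267., 232.]), array([ 0.4176,  0.2683, -0.    ]))] [array([230., 266.,  38.,  31.])]
scene side_jar [(0.73, array([292., 154.]), array([0.4785, 0.4627, 0.    ]))] [array([153., 283.,  55.,  54.])]
scene side_roll [(0.81, array([162., 250.]), array([ 0.7838, -0.0944,  0.    ]))] [array([256., 159.,  30.,  24.])]
scene side_cup [(0.77, array([149., 342.]), array([ 0.6308, -0.4207,  0.    ]))] [array([344., 138.,  21.,  31.])]
```

The top view shows the rack at about (275, 213), boards at (199, 194) and (335, 208), and the plate at (201, 233). The scene view agrees. Next I'll get a closer look with the wrist camera.

```bash
cat >> h.py <<'E'
from scipy.spatial.transform import Rotation as Ro
def pose():
    s=telemetry.state(); return s["tool_pos"],Ro.from_quat(s["tool_rot"])
def go(target,xang=None):
    """target world TCP, xang = desired world angle (deg) of tool x; prints normalised row"""
    p,R=pose(); d=R.inv().apply(np.array(target)-p)/.15
    if xang is None: w=np.zeros(3)
    else:
        a=np.radians(xang); X=np.array([np.cos(a),np.sin(a),0]);Z=np.array([0,0,-1.]);Y=np.cross(Z,X)
        w=(R.inv()*Ro.from_matrix(np.c_[X,Y,Z])).as_rotvec()/np.pi
    print("shift",np.round(d,3),"turn",np.round(w,4),"now",np.round(p,4),"xang",np.round(np.degrees(np.arctan2(*R.as_matrix()[[1,0],0])),2))
E
python3 - <<'E'
from h import *
c=viewer.calibration("wrist");T=c["camera_from_world"];print("cam",-T[:3,:3].T@T[:3,3])
p,R=pose();print("cam in tool",R.inv().apply(-T[:3,:3].T@T[:3,3]-p))
go([.39,-.03,.36],90)
E
```

```text
cam [ 0.20607885 -0.59424156  0.37465867]
cam in tool [ 0.00046542 -0.07469847 -0.14333401]
shift [ 2.849  2.25  -0.858] turn [0.     0.     0.1441] now [ 0.2735 -0.562   0.2313] xang 115.94
```

View pics/wrist0.png

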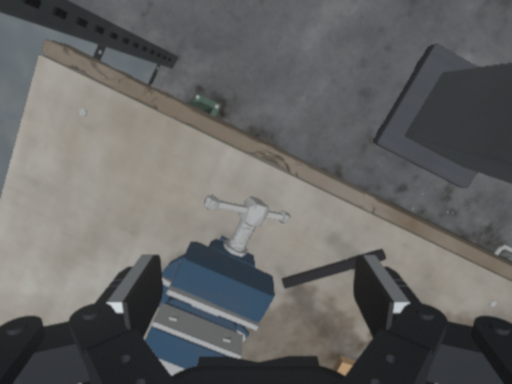

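```bash
python3 -m inch '[[[0.3,0.2,-0.4],[0,0,0]],[[0.5,0.4,-0.6],[0,0,0]],[[0.7,0.55,-0.8],[0,0,0]],[[0.95,0.75,-0.86],[0,0,0]],[[0.95,0.75,-0.86],[0,0,0]]]'; python3 -m inch '[[[0.3,0.24,0],[0,0,0]],[[0.6,0.48,0],[0,0,0]],[[0.95,0.75,0],[0,0,0]],[[0.95,0.75,0],[0,0,0]]]'; python3 -m inch '[[[0.3,0.24,0],[0,0,0]],[[0.6,0.48,0],[0,0,0.05]],[[0.95,0.75,0],[0,0,0.1]],[[0.95,0.75,0],[0,0,0.144]],[[0.95,0.75,0],[0,0,0.144]],[[0.95,0.75,0],[0,0,0.144]]]'
python3 - <<'E'
from h import *
import cv2
go([.39,-.03,.36],90)
cal=viewer.calibration("wrist");im=viewer.camera("wrist");cv2.imwrite("pics/w1.png",im[:,:,::-1])
for n,z in dict(rack=.01,back_puck=.01,wide_puck=.01,small_puck=.037).items():
    r=nets.pinpoint(n,"wrist")[:2]; b=nets.boxes_of(n,"wrist")[:1]
    print(n,[(round(x["conf"],2),np.round(x["position"]),np.round(onz(cal,x["position"][1],x["position"][0],z),4)) for x in r],[np.round(x["box"]) for x in b])
E
```

```text
time_s: 2.75
tool_pos: [0.3127, -0.3827, 0.3632]
tool_rot: [0.53, 0.848, -0.0, 0.002]
contact_force: [0.2, -0.3, 0.3]
gripper_width: 0.085
time_s: 3.15
tool_pos: [0.3509, -0.2049, 0.3608]
tool_rot: [0.53, 0.848, 0.0, 0.001]
contact_force: [0.7, 0.5, 0.2]
gripper_width: 0.0855
time_s: 3.75
tool_pos: [0.3901, -0.0284, 0.3604]
tool_rot: [0.706, 0.708, 0.0, 0.0]
contact_force: [-1.0, 0.2, -0.0]
gripper_width: 0.0857
shift [-0.011 -0.     0.003] turn [ 0.0001 -0.0001  0.0012] now [ 0.3901 -0.0284  0.3604] xang 90.21
rack [(0.58, array([188., 258.]), array([ 0.4522, -0.0279,  0.01  ]))] [array([254., 221.,  66., 130.])]
back_puck [(0.75, array([224., 254.]), array([ 0.5133, -0.0336,  0.01  ])), (0.59, array([172., 448.]), array([0.426 , 0.2649, 0.01  ]))] [array([255., 230.,  32.,  36.])]
wide_puck [(0.73, array([285.,  27.]), array([ 0.6262, -0.4231,  0.01  ])), (0.58, array([189., 255.]), array([ 0.454 , -0.0318,  0.01  ]))] [array([256., 184.,  37.,  25.])]
small_puck [(0.55, array([197., 256.]), array([ 0.4586, -0.0309,  0.037 ])), (0.48, array([224., 254.]), array([ 0.5012, -0.0325,  0.037 ]))] [array([257., 196.,  31.,  32.])]
```

View pics/w1.png

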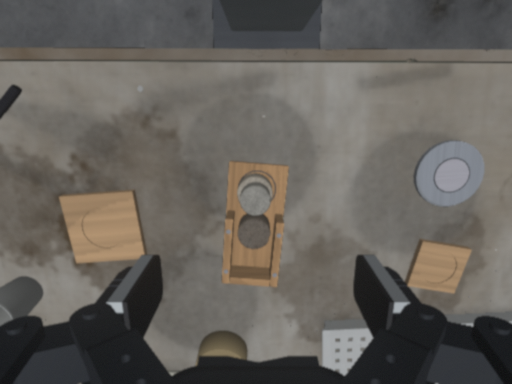

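The wrist view shows everything: the rack at (254, 224), the large board at (103, 227) left, the plate at (450, 174), and the small board at (438, 267) partly hidden. I'll zoom in to measure edges precisely.

Run:
```python
import cv2,numpy as np
im=cv2.imread("pics/w1.png")
a=cv2.resize(im[150:300,205:305],None,fx=4,fy=4,interpolation=cv2.INTER_CUBIC)
b=cv2.resize(im[180:275,50:155],None,fx=4,fy=4,interpolation=cv2.INTER_CUBIC)
d=cv2.resize(im[130:300,395:495],None,fx=3.5,fy=3.5,interpolation=cv2.INTER_CUBIC)
cv2.imwrite("pics/za.png",a);cv2.imwrite("pics/zb.png",b);cv2.imwrite("pics/zd.png",d)
```

```text
(no output)
```

View pics/za.png

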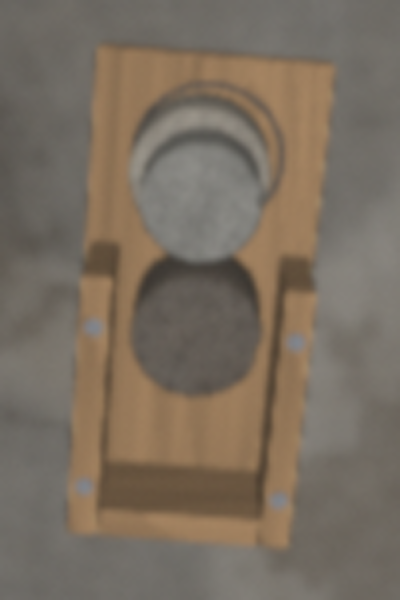

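View pics/zb.png

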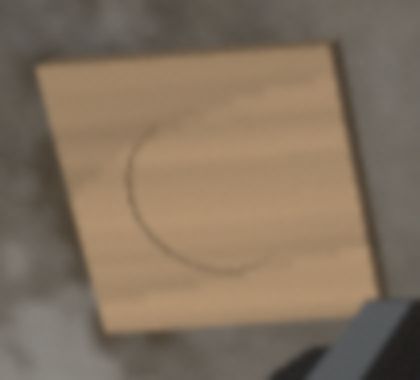

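View pics/zd.png

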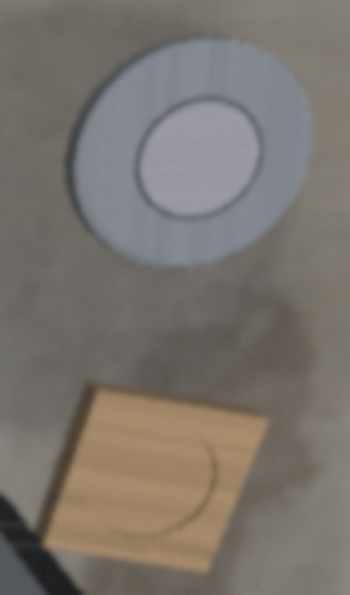

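Run:
```python
from h import *
from scipy.optimize import least_squares as ls
cal=viewer.calibration("wrist")
A=lambda x,y:((x+.5)/4-.5+205,(y+.5)/4-.5+150)
B=lambda x,y:((x+.5)/4-.5+50,(y+.5)/4-.5+180)
D=lambda x,y:((x+.5)/3.5-.5+395,(y+.5)/3.5-.5+130)
def W(f,pts,z): return np.array([onz(cal,*f(*p),z)[:2] for p in pts])
def fit(W,M,name):
    def f(q):
        c,s=np.cos(q[2]),np.sin(q[2]);return (np.array(M)@np.array([[c,s],[-s,c]])+q[:2]-W).ravel()
    m=W.mean(0);best=min((ls(f,[*m,a]) for a in np.radians([-20,0,20])),key=lambda r:r.cost)
    print(name,np.round(best.x[:2],4),"yaw",round(np.degrees(best.x[2]),2),"res mm",np.round(best.fun*1000,1))
rk=np.vstack([W(A,[(97,45),(335,63)],.01),W(A,[(67,532),(288,548)],.05)])
fit(rk,[(-.04,-.046),(-.04,.046),(.147,-.044),(.147,.044)],"rack")
wl=W(A,[(80,275),(316,290)],.05);fit(np.vstack([rk,wl]),[(-.04,-.046),(-.04,.046),(.147,-.044),(.147,.044),(.038,-.044),(.038,.044)],"rack2")
h=.058
fit(W(B,[(37,66),(333,42),(381,311),(105,333)],.012),[(-h,-h),(-h,h),(h,h),(h,-h)],"large")
h=.042
fit(W(D,[(97,388),(268,419),(208,572),(43,545)],.012),[(-h,-h),(-h,h),(h,h),(h,-h)],"small")
print("plate",W(D,[(199,158)],.014))
print("plate edges",W(D,[(136,172),(262,145),(190,218),(209,98)],.014))
print("small top",W(A,[(203,197)],.062),"back top",W(A,[(197,325)],.046))
```

```text
rack [ 0.4524 -0.0319] yaw -4.68 res mm [-0.4 -0.5  0.1  0.5  0.2 -0.4  0.1  0.4]
rack2 [ 0.4524 -0.0321] yaw -4.61 res mm [-0.3 -0.7  0.1  0.2  0.3 -0.4  0.1  0.4 -0.6 -0.   0.5  0.5]
large [ 0.5177 -0.2793] yaw 4.19 res mm [-0.3 -0.   0.9 -1.3  0.5  0.4 -1.1  0.9]
small [0.5902 0.2731] yaw -10.09 res mm [ 0.9  0.4 -0.4  0.3 -0.5 -0.6  0.  -0.2]
plate [[0.43019254 0.26612155]]
plate edges [[0.43645705 0.23959245]
 [0.42441841 0.29254021]
 [0.45747773 0.26683153]
 [0.40375213 0.26586347]]
small top [[ 0.45344609 -0.03340319]] back top [[ 0.50897691 -0.03594324]]
```

Measured positions agree with the given sizes to about 1 mm. First grasp is the small puck.

Run:
```python
from h import *
go([.453,-.033,.15],85.4)
go([.453,-.033,.042],85.4)
```

```text
shift [-0.016  0.421  1.402] turn [ 0.     -0.      0.0254] now [ 0.3898 -0.0305  0.3604] xang 89.97
shift [-0.016  0.421  2.122] turn [ 0.     -0.      0.0254] now [ 0.3898 -0.0305  0.3604] xang 89.97
```

```bash
python3 -m inch '[[[-0.01,0.15,0.3],[0,0,0.01]],[[-0.01,0.3,0.6],[0,0,0.0254]],[[-0.016,0.421,0.9],[0,0,0.0254]],[[-0.016,0.421,1],[0,0,0.0254]],[[-0.016,0.421,1],[0,0,0.0254]],[[-0.016,0.421,1],[0,0,0.0254]]]' 85; python3 -m inch '[[[0,0,0.2],[0,0,0]],[[0,0,0.4],[0,0,0]],[[0,0,0.5],[0,0,0]],[[0,0,0.6],[0,0,0]],[[0,0,0.6],[0,0,0]],[[0,0,0.6],[0,0,0]]]'
python3 - <<'E'
from h import *
import cv2
go([.453,-.033,.042],85.4)
im=viewer.camera("wrist");cv2.imwrite("pics/w2.png",im[:,:,::-1])
E
```

```text
time_s: 4.8
tool_pos: [0.4536, -0.0326, 0.211]
tool_rot: [0.735, 0.678, 0.0, 0.0]
contact_force: [0.0, 0.3, 1.7]
gripper_width: 0.0849
time_s: 5.4
tool_pos: [0.4542, -0.0321, 0.122]
tool_rot: [0.734, 0.679, 0.001, 0.001]
contact_force: [0.2, 0.2, 0.4]
gripper_width: 0.0848
shift [-0.007 -0.009  0.533] turn [ 0.001  -0.0002  0.0004] now [ 0.4542 -0.0321  0.122 ] xang 85.48
```

View pics/w2.png

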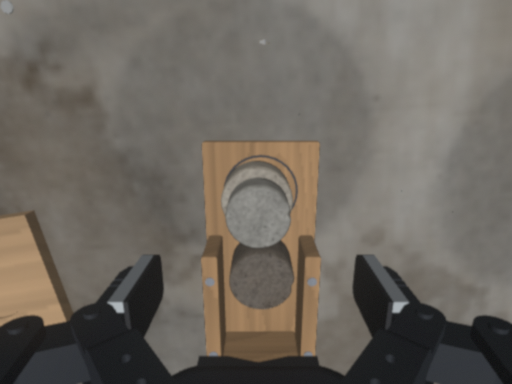

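The small puck is at (258, 213), centred between the fingers, with the back puck below it at (262, 275).

Run:
```python
from h import *
c=viewer.calibration("wrist")
print(onz(c,258,213,.062), onz(c,258,247,.062),onz(c,225,213,.062),onz(c,291,213,.062))
p,R=pose();print(p)
```

```text
[ 0.45328887 -0.03119996  0.062     ] [ 0.47782379 -0.03314148  0.062     ] [ 0.45156295 -0.05285465  0.062     ] [ 0.45501511 -0.00954139  0.062     ]
[ 0.45436819 -0.03201317  0.12216702]
```

```bash
python3 -m inch '[[[0,0,0.15],[0,0,0]],[[0,0,0.3],[0,0,0]],[[0,0,0.4],[0,0,0]],[[0,0,0.48],[0,0,0]],[[0,0,0.53],[0,0,0]],[[0,0,0.53],[0,0,0]],[[0,0,0.53],[0,0,0]]]'; python3 -m inch '[[[0,0,0],[0,0,0]],[[0,0,0],[0,0,0]],[[0,0,0],[0,0,0]],[[0,0,0],[0,0,0]],[[0,0,0],[0,0,0]],[[0,0,0],[0,0,0]],[[0,0,0],[0,0,0]],[[0,0,0],[0,0,0]],[[0,0,0],[0,0,0]],[[0,0,0],[0,0,0]]]' 30 40
python3 - <<'E'
from h import *
import cv2
go([.454,-.032,.22],85.4)
im=viewer.camera("scene");cv2.imwrite("pics/s3.png",cv2.resize(im[140:280,180:380,::-1],None,fx=4,fy=4))
E
```

```text
time_s: 6.15
tool_pos: [0.4539, -0.0321, 0.0417]
tool_rot: [0.734, 0.679, 0.001, 0.0]
contact_force: [0.2, 0.3, 0.4]
gripper_width: 0.085
time_s: 7.15
tool_pos: [0.4534, -0.0322, 0.0415]
tool_rot: [0.735, 0.679, 0.0, 0.0]
contact_force: [-1.6, 1.2, 5.8]
gripper_width: 0.0417
shift [ 0.002  0.005 -1.19 ] turn [ 0.0003 -0.0001  0.0004] now [ 0.4534 -0.0322  0.0415] xang 85.47
```

View pics/s3.png

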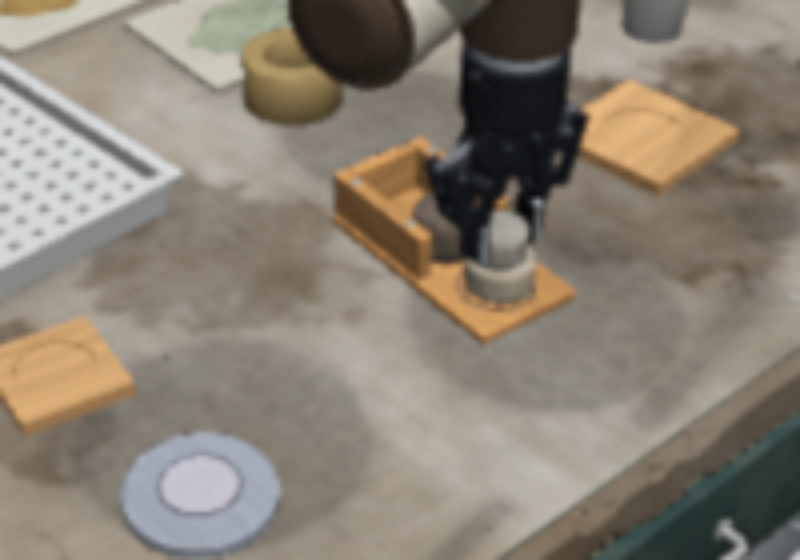

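```bash
python3 -m inch '[[[0,0,-0.02],[0,0,0]],[[0,0,-0.06],[0,0,0]],[[0,0,-0.15],[0,0,0]],[[0,0,-0.3],[0,0,0]],[[0,0,-0.5],[0,0,0]],[[0,0,-0.7],[0,0,0]],[[0,0,-0.7],[0,0,0]],[[0,0,-0.7],[0,0,0]]]'
python3 - <<'E'
from h import *
import cv2
go([.590,.273,.1],90-10)
go([.590,.273,.03],90-10)
im=viewer.camera("scene");cv2.imwrite("pics/s4.png",cv2.resize(im[100:280,180:380,::-1],None,fx=3,fy=3))
E
```

```text
time_s: 8.0
tool_pos: [0.4527, -0.0322, 0.1461]
tool_rot: [0.735, 0.678, 0.001, -0.0]
contact_force: [0.4, -0.4, -2.0]
gripper_width: 0.0424
shift [2.101 0.75  0.309] turn [ 0.0002 -0.0003  0.0301] now [ 0.4527 -0.0322  0.1461] xang 85.42
shift [2.101 0.749 0.776] turn [ 0.0002 -0.0003  0.0301] now [ 0.4527 -0.0322  0.1461] xang 85.42
```

View pics/s4.png

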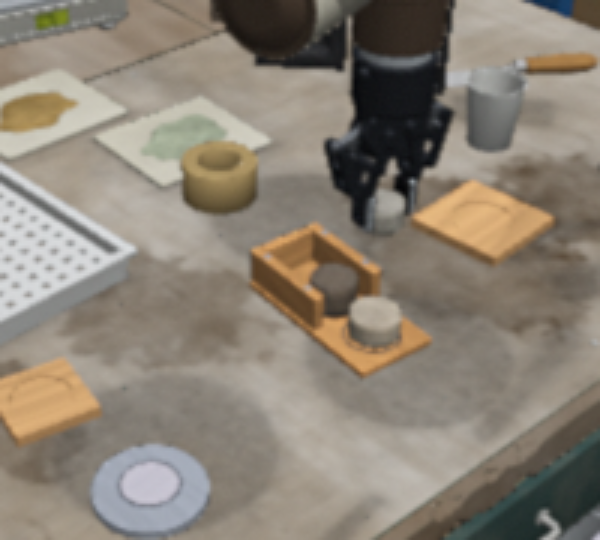

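```bash
python3 -m inch '[[[0.2,0.07,0],[0,0,0]],[[0.5,0.18,0],[0,0,0]],[[0.8,0.29,0],[0,0,0]],[[1,0.36,0],[0,0,0]],[[1,0.36,0],[0,0,0]]]'; python3 -m inch '[[[0.3,0.1,0],[0,0,0]],[[0.6,0.2,0],[0,0,0.0301]],[[0.9,0.3,0],[0,0,0.0301]],[[1,0.36,0],[0,0,0.0301]],[[1,0.36,0],[0,0,0.0301]],[[1,0.36,0],[0,0,0.0301]]]'
python3 - <<'E'
from h import *
import cv2
go([.590,.273,.03],90-10)
im=viewer.camera("wrist");cv2.imwrite("pics/w5.png",im[:,:,::-1])
E
```

```text
time_s: 8.55
tool_pos: [0.5198, 0.116, 0.1438]
tool_rot: [0.733, 0.68, -0.001, -0.0]
contact_force: [-0.2, 0.6, -1.0]
gripper_width: 0.0421
time_s: 9.15
tool_pos: [0.5832, 0.2571, 0.1436]
tool_rot: [0.766, 0.643, -0.002, -0.0]
contact_force: [-1.0, 0.6, -2.3]
gripper_width: 0.0419
shift [0.115 0.029 0.757] turn [-0.0012  0.001   0.    ] now [0.5832 0.2571 0.1436] xang 80.01
```

View pics/w5.png

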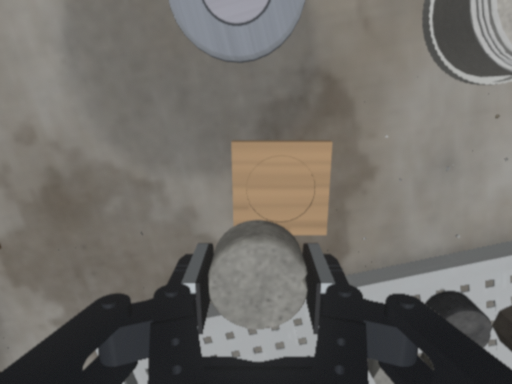

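The hollow shows at about (281, 188); the held puck's top is at (258, 275) and level.

Run:
```python
from h import *
c=viewer.calibration("wrist")
print(onz(c,281,188.5,.012)); print("corners",sum(onz(c,u,v,.012) for u,v in[(232,142),(332,142),(327,235),(235,235)])/4)
print("puck",onz(c,258,274.5,.1636),pose()[0])
```

```text
[0.58833065 0.27646545 0.012     ]
corners [0.59017595 0.27658213 0.012     ]
puck [0.5810991  0.25770967 0.1636    ] [0.58323286 0.25664461 0.14419973]
```

Run:
```python
from h import *
go([.590,.275,.0145],80)
```

```text
shift [0.131 0.026 0.864] turn [-0.001   0.0009 -0.0001] now [0.5832 0.2566 0.1442] xang 79.98
```

```bash
python3 -m inch '[[[0.08,0.02,0.1],[0,0,0]],[[0.131,0.026,0.3],[0,0,0]],[[0.131,0.026,0.5],[0,0,0]],[[0.131,0.026,0.65],[0,0,0]],[[0.131,0.026,0.74],[0,0,0]],[[0.131,0.026,0.77],[0,0,0]],[[0.131,0.026,0.77],[0,0,0]],[[0.131,0.026,0.77],[0,0,0]]]'
python3 - <<'E'
from h import *
go([.590,.275,.0145],80)
E
```

```text
time_s: 10.0
tool_pos: [0.5926, 0.2773, 0.0316]
tool_rot: [0.766, 0.643, 0.001, 0.0]
contact_force: [-0.2, -0.3, -0.9]
gripper_width: 0.0417
shift [-0.018 -0.014  0.114] turn [ 0.0006 -0.0005  0.0002] now [0.5926 0.2773 0.0316] xang 80.04
```

```bash
python3 -m inch '[[[-0.018,-0.014,0.03],[0,0,0]],[[-0.018,-0.014,0.06],[0,0,0]],[[-0.018,-0.014,0.085],[0,0,0]],[[-0.018,-0.014,0.105],[0,0,0]],[[-0.018,-0.014,0.112],[0,0,0]],[[-0.018,-0.014,0.112],[0,0,0]],[[-0.018,-0.014,0.112],[0,0,0]]]'
```

```text
time_s: 10.7
tool_pos: [0.5893, 0.2746, 0.0135]
tool_rot: [0.766, 0.643, 0.0, -0.0]
contact_force: [-0.5, -0.7, -0.2]
gripper_width: 0.0424
```

```bash
python3 -m inch '[[[0,0,0.007],[0,0,0]],[[0,0,0.007],[0,0,0]],[[0,0,0.007],[0,0,0]]]'; python3 -m inch '[[[0,0,0],[0,0,0]],[[0,0,0],[0,0,0]],[[0,0,0],[0,0,0]],[[0,0,0],[0,0,0]],[[0,0,0],[0,0,0]],[[0,0,0],[0,0,0]],[[0,0,0],[0,0,0]],[[0,0,0],[0,0,0]]]' 85;  python3 -m inch '[[[0,0,-0.1],[0,0,0]],[[0,0,-0.3],[0,0,0]],[[0,0,-0.6],[0,0,0]],[[0,0,-0.9],[0,0,0]],[[0,0,-1],[0,0,0]],[[0,0,-1],[0,0,0]]]'
python3 - <<'E'
from h import *
import cv2
im=viewer.camera("wrist");cv2.imwrite("pics/w6.png",im[:,:,::-1])
go([.4525,-.032,.2],85.4)
E
```

```text
time_s: 11.0
tool_pos: [0.5893, 0.2746, 0.0135]
tool_rot: [0.766, 0.643, 0.0, 0.0]
contact_force: [-3.1, -0.2, 5.7]
gripper_width: 0.0419
time_s: 11.8
tool_pos: [0.5892, 0.2746, 0.0125]
tool_rot: [0.766, 0.643, 0.0, -0.0]
contact_force: [-0.1, 0.4, 1.1]
gripper_width: 0.0851
time_s: 12.4
tool_pos: [0.591, 0.2757, 0.1679]
tool_rot: [0.766, 0.643, 0.005, 0.0]
contact_force: [-0.1, 0.4, -0.4]
gripper_width: 0.0848
shift [-2.173 -0.545 -0.242] turn [ 0.0009 -0.001  -0.0298] now [0.5896 0.275  0.165 ] xang 80.03
```

View pics/w6.png

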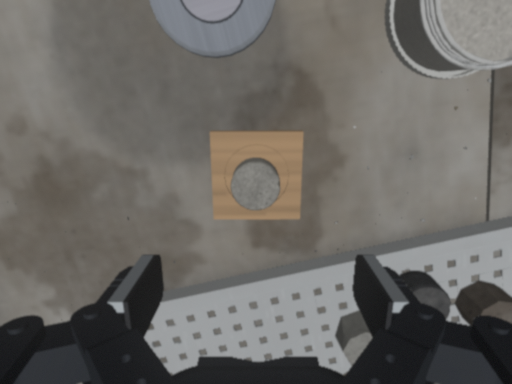

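The small puck lies in the hollow at (256, 184). I'll check its offset from the hollow.

Run:
```python
from h import *
c=viewer.calibration("wrist")
print(onz(c,256,184,.034),onz(c,256,176,.012)); print("corners",sum(onz(c,u,v,.012) for u,v in[(210,132),(303,132),(300,219),(214,219)])/4)
```

```text
[0.58748651 0.27477811 0.034     ] [0.58572828 0.27504999 0.012     ]
corners [0.58702751 0.27555334 0.012     ]
```

```bash
python3 -m inch '[[[-0.3,-0.08,-0.1],[0,0,0]],[[-0.6,-0.15,-0.1],[0,0,0]],[[-0.9,-0.2,-0.1],[0,0,-0.01]],[[-1,-0.27,-0.1],[0,0,-0.0298]],[[-1,-0.27,-0.1],[0,0,-0.0298]]]';python3 -m inch '[[[-0.3,-0.08,0],[0,0,0]],[[-0.6,-0.15,0],[0,0,0]],[[-0.9,-0.2,0],[0,0,0]],[[-1,-0.2,0],[0,0,0]],[[-1,-0.2,0],[0,0,0]],[[-1,-0.2,0],[0,0,0]]]'
python3 - <<'E'
from h import *
import cv2
im=viewer.camera("wrist");cv2.imwrite("pics/w7.png",im[:,:,::-1])
go([.453,-.032,.0155],85.4)
E
```

```text
time_s: 12.95
tool_pos: [0.5208, 0.1313, 0.1764]
tool_rot: [0.736, 0.677, -0.002, -0.001]
contact_force: [0.5, 0.7, 0.5]
gripper_width: 0.0849
time_s: 13.55
tool_pos: [0.4818, -0.0129, 0.1769]
tool_rot: [0.735, 0.678, -0.0, -0.0]
contact_force: [-0.2, 0.4, -0.3]
gripper_width: 0.0849
shift [-0.145 -0.181  1.077] turn [-0.0002  0.0001  0.0001] now [ 0.4819 -0.0125  0.177 ] xang 85.42
```

View pics/w7.png

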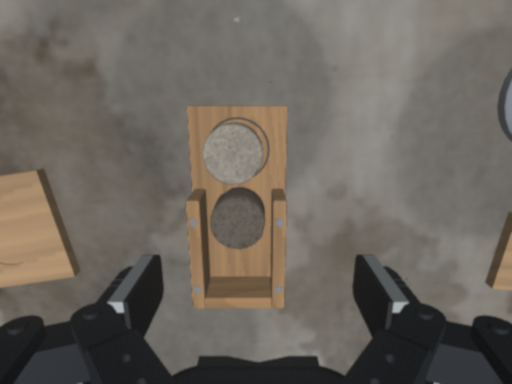

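Wide puck top is at (233, 153) and back puck at (238, 220).

Run:
```python
from h import *
c=viewer.calibration("wrist")
print("wide",onz(c,233.5,153.5,.037),"back",onz(c,238.5,220.5,.046))
a=np.radians(-4.6);R=np.array([[np.cos(a),-np.sin(a)],[np.sin(a),np.cos(a)]])
for q,z,u,v in[((-.04,-.046),.01,187,107),((-.04,.046),.01,287,107),((.147,-.044),.05,193,308),((.147,.044),.05,284,308)]:
    print(onz(c,u,v,z)[:2]-R@np.array(q))
go([.4528,-.033,.0155],85.4)
```

```text
wide [ 0.45291422 -0.0307816   0.037     ] back [ 0.51171981 -0.03166748  0.046     ]
[ 0.45498716 -0.02844779]
[ 0.45493206 -0.02922048]
[ 0.45321731 -0.02799337]
[ 0.45316108 -0.02853297]
shift [-0.152 -0.182  1.077] turn [-0.0002  0.0001  0.0001] now [ 0.4819 -0.0125  0.177 ] xang 85.42
```

```bash
python3 -m inch '[[[-0.1,-0.1,0],[0,0,0]],[[-0.14,-0.182,0.1],[0,0,0]],[[-0.14,-0.182,0.3],[0,0,0]],[[-0.14,-0.182,0.6],[0,0,0]],[[-0.14,-0.182,0.8],[0,0,0]],[[-0.14,-0.182,0.88],[0,0,0]],[[-0.14,-0.182,0.88],[0,0,0]],[[-0.14,-0.182,0.88],[0,0,0]]]'
python3 - <<'E'
from h import *
import cv2
im=viewer.camera("wrist");cv2.imwrite("pics/w8.png",im[:,:,::-1])
c=viewer.calibration("wrist")
print([ (x["box"],x["conf"]) for x in nets.boxes_of("wide_puck","wrist")[:1]])
go([.453,-.031,.0155],85.4)
E
```

```text
time_s: 14.4
tool_pos: [0.4533, -0.0311, 0.0455]
tool_rot: [0.734, 0.679, -0.0, 0.0]
contact_force: [0.8, 0.9, 0.1]
gripper_width: 0.0852
[([256.4, 241.2, 103.0, 110.9], 0.79)]
shift [ 0.001 -0.005  0.206] turn [ 0.0007 -0.0002  0.0003] now [ 0.4537 -0.0313  0.0464] xang 85.45
```

View pics/w8.png

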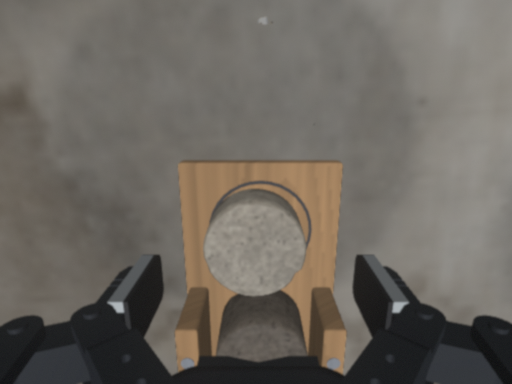

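```bash
python3 - <<'E'
from h import *
c=viewer.calibration("wrist")
print(onz(c,255,243,.037), (onz(c,179,161,.01)+onz(c,342,161,.01))/2+.04*np.array([np.cos(-.08),np.sin(-.08),0]))
E
python3 -m inch '[[[0,0,0.08],[0,0,0]],[[0,0,0.14],[0,0,0]],[[0,0,0.18],[0,0,0]],[[0,0,0.2],[0,0,0]],[[0,0,0.2],[0,0,0]],[[0,0,0.2],[0,0,0]]]'; python3 -m inch '[[[0,0,0],[0,0,0]],[[0,0,0],[0,0,0]],[[0,0,0],[0,0,0]],[[0,0,0],[0,0,0]],[[0,0,0],[0,0,0]],[[0,0,0],[0,0,0]],[[0,0,0],[0,0,0]],[[0,0,0],[0,0,0]],[[0,0,0],[0,0,0]]]' 38 50;  python3 -m inch '[[[0,0,-0.02],[0,0,0]],[[0,0,-0.06],[0,0,0]],[[0,0,-0.15],[0,0,0]],[[0,0,-0.3],[0,0,0]],[[0,0,-0.5],[0,0,0]],[[0,0,-0.8],[0,0,0]],[[0,0,-0.9],[0,0,0]],[[0,0,-0.9],[0,0,0]]]'
python3 - <<'E'
from h import *
import cv2
im=viewer.camera("wrist");cv2.imwrite("pics/w9.png",im[:,:,::-1])
go([.518,-.279,.15],94)
E
```

```text
[ 0.45005193 -0.03185337  0.037     ] [ 0.4532881  -0.02917336  0.01      ]
time_s: 15.1
tool_pos: [0.4528, -0.032, 0.0156]
tool_rot: [0.735, 0.678, 0.0, 0.0]
contact_force: [0.5, 0.6, -0.2]
gripper_width: 0.085
time_s: 16.0
tool_pos: [0.4528, -0.0319, 0.0162]
tool_rot: [0.735, 0.678, 0.0, 0.0]
contact_force: [-0.6, 0.6, 6.0]
gripper_width: 0.0505
time_s: 16.8
tool_pos: [0.454, -0.0316, 0.1533]
tool_rot: [0.735, 0.678, 0.003, 0.002]
contact_force: [-0.3, 0.7, -2.1]
gripper_width: 0.0506
shift [-1.607  0.568  0.007] turn [ 0.0007 -0.0004 -0.0479] now [ 0.4525 -0.0318  0.1512] xang 85.37
```

View pics/w9.png

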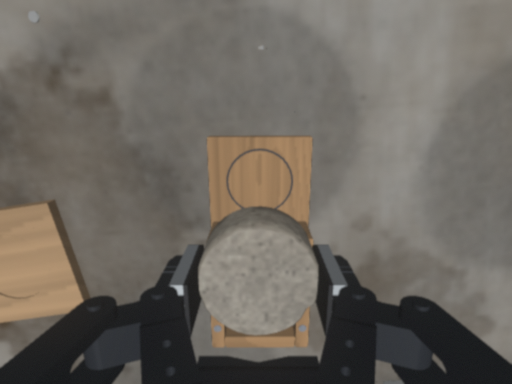

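Wide puck held; the empty ring is visible at (259, 180).

```bash
python3 - <<'E'
from h import *
c=viewer.calibration("wrist")
print("ring",onz(c,259.5,180.5,.01),"puck",onz(c,259,272,.1512-.0055+.027),pose()[0])
E
python3 -m inch '[[[-0.25,0.09,0],[0,0,0]],[[-0.55,0.19,0],[0,0,-0.01]],[[-0.8,0.28,0],[0,0,-0.0479]],[[-0.8,0.28,0],[0,0,-0.0479]],[[-0.8,0.28,0],[0,0,-0.0479]],[[-0.8,0.28,0],[0,0,-0.0479]]]'
python3 - <<'E'
from h import *
go([.51,-.255,.15],94)
E
```

```text
ring [ 0.45009816 -0.02938662  0.01      ] puck [ 0.44784009 -0.03045804  0.1727    ] [ 0.45252922 -0.03183133  0.15119811]
time_s: 17.45
tool_pos: [0.4836, -0.1545, 0.149]
tool_rot: [0.682, 0.731, -0.001, -0.001]
contact_force: [-0.6, 0.2, -2.1]
gripper_width: 0.0501
shift [-0.681  0.129 -0.008] turn [-0.0011 -0.0002 -0.    ] now [ 0.4836 -0.1545  0.149 ] xang 94.0
```

```bash
python3 -m inch '[[[-0.25,0.05,0],[0,0,0]],[[-0.55,0.1,0],[0,0,0]],[[-0.681,0.129,0],[0,0,0]],[[-0.681,0.129,0],[0,0,0]],[[-0.681,0.129,0],[0,0,0]]]'
python3 - <<'E'
from h import *
import cv2
im=viewer.camera("wrist");cv2.imwrite("pics/w10.png",im[:,:,::-1])
go([.518,-.279,.15],94)
E
```

```text
time_s: 17.95
tool_pos: [0.5107, -0.2545, 0.1497]
tool_rot: [0.682, 0.732, -0.0, -0.001]
contact_force: [-1.2, -0.4, -1.4]
gripper_width: 0.0502
shift [-0.169  0.037 -0.   ] turn [-0.0004 -0.0002  0.0004] now [ 0.5107 -0.2541  0.15  ] xang 94.08
```

View pics/w10.png

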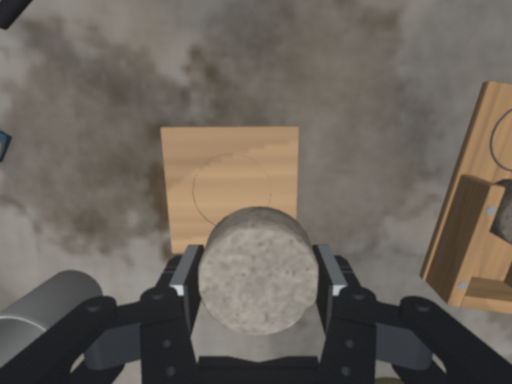

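The hollow shows at about (232, 190), and the cup at lower left is clear of the gripper's path.

Run:
```python
from h import *
c=viewer.calibration("wrist")
print(onz(c,232,190,.012),(onz(c,161,127,.012)+onz(c,299,127,.012))/2+.058*np.array([np.cos(.07),np.sin(.07),0]))
print("puck",onz(c,259,272,.1715))
go([.5175,-.279,.04],94)
```

```text
[ 0.51713601 -0.27603694  0.012     ] [ 0.52007846 -0.27629438  0.012     ]
puck [ 0.50597891 -0.25344395  0.1715    ]
shift [-0.169  0.034  0.733] turn [-0.0004 -0.0002  0.0004] now [ 0.5107 -0.2541  0.15  ] xang 94.08
```

```bash
python3 -m inch '[[[-0.1,0.02,0],[0,0,0]],[[-0.163,0.037,0.15],[0,0,0]],[[-0.163,0.037,0.4],[0,0,0]],[[-0.163,0.037,0.6],[0,0,0]],[[-0.163,0.037,0.73],[0,0,0]],[[-0.163,0.037,0.73],[0,0,0]],[[-0.163,0.037,0.73],[0,0,0]]]'
python3 - <<'E'
from h import *
go([.518,-.278,.0145],94)
E
```

```text
time_s: 18.7
tool_pos: [0.5191, -0.2795, 0.0415]
tool_rot: [0.681, 0.732, -0.0, 0.0]
contact_force: [0.3, 0.5, -0.4]
gripper_width: 0.0502
shift [ 0.01  -0.007  0.18 ] turn [0.0001 0.0002 0.0005] now [ 0.5191 -0.2795  0.0415] xang 94.1
```

```bash
python3 -m inch '[[[0.01,-0.007,0.05],[0,0,0]],[[0.01,-0.007,0.1],[0,0,0]],[[0.01,-0.007,0.14],[0,0,0]],[[0.01,-0.007,0.17],[0,0,0]],[[0.01,-0.007,0.182],[0,0,0]],[[0.01,-0.007,0.182],[0,0,0]],[[0.01,-0.007,0.182],[0,0,0]]]'; python3 -m inch '[[[0,0,0],[0,0,0]],[[0,0,0],[0,0,0]],[[0,0,0],[0,0,0]],[[0,0,0],[0,0,0]],[[0,0,0],[0,0,0]],[[0,0,0],[0,0,0]],[[0,0,0],[0,0,0]],[[0,0,0],[0,0,0]]]' 85;  python3 -m inch '[[[0,0,-0.1],[0,0,0]],[[0,0,-0.3],[0,0,0]],[[0,0,-0.6],[0,0,0]],[[0,0,-0.9],[0,0,0]],[[0,0,-1],[0,0,0]],[[0,0,-1],[0,0,0]],[[0,0,-1],[0,0,0]]]'
python3 - <<'E'
from h import *
import cv2
im=viewer.camera("wrist");cv2.imwrite("pics/w11.png",im[:,:,::-1])
E
```

```text
time_s: 19.4
tool_pos: [0.5172, -0.2781, 0.0152]
tool_rot: [0.682, 0.732, -0.0, 0.0]
contact_force: [-2.8, 2.5, 8.0]
gripper_width: 0.0499
time_s: 20.2
tool_pos: [0.5173, -0.2781, 0.0136]
tool_rot: [0.682, 0.731, -0.0, -0.0]
contact_force: [0.2, 1.1, -0.0]
gripper_width: 0.0851
time_s: 20.9
tool_pos: [0.5168, -0.2778, 0.1632]
tool_rot: [0.682, 0.731, 0.0, -0.0]
contact_force: [-0.2, -0.1, -0.9]
gripper_width: 0.0849
```

View pics/w11.png

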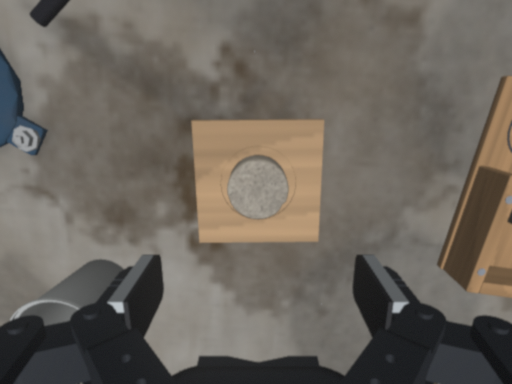

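The wide puck sits in the hollow, at (258, 187), centred. Next is the back puck with the jaws along the rack's x.

Run:
```python
from h import *
print(telemetry.state()["joint_positions"][5])
c=viewer.calibration("wrist");print(onz(c,258.5,187.5,.036))
go([.516,-.14,.19],175.4)
```

```text
-1.2829216355004651
[ 0.51549876 -0.27644131  0.036     ]
shift [ 0.916  0.061 -0.184] turn [-3.000e-04 -9.000e-04 -4.522e-01] now [ 0.5163 -0.2777  0.1623] xang 94.0
```

```bash
python3 -m inch '[[[0.1,0.01,-0.18],[0,0,-0.04]],[[0.3,0.02,-0.18],[0,0,-0.08]],[[0.6,0.04,-0.18],[0,0,-0.12]],[[0.8,0.05,-0.18],[0,0,-0.16]],[[0.916,0.061,-0.18],[0,0,-0.2]],[[0.916,0.061,-0.18],[0,0,-0.24]],[[0.916,0.061,-0.18],[0,0,-0.28]],[[0.916,0.061,-0.18],[0,0,-0.32]],[[0.916,0.061,-0.18],[0,0,-0.36]],[[0.916,0.061,-0.18],[0,0,-0.4]],[[0.916,0.061,-0.18],[0,0,-0.44]],[[0.916,0.061,-0.18],[0,0,-0.4522]],[[0.916,0.061,-0.18],[0,0,-0.4522]]]'
python3 - <<'E'
from h import *
import cv2
im=viewer.camera("wrist");cv2.imwrite("pics/w12.png",im[:,:,::-1])
go([.5133,-.0348,.12],175.4)
E
```

```text
time_s: 22.25
tool_pos: [0.5159, -0.1403, 0.1887]
tool_rot: [0.04, 0.999, -0.0, -0.002]
contact_force: [0.0, 0.3, 0.4]
gripper_width: 0.0848
shift [0.074 0.7   0.46 ] turn [-0.     -0.0011 -0.0003] now [ 0.516  -0.1403  0.189 ] xang 175.35
```

View pics/w12.png

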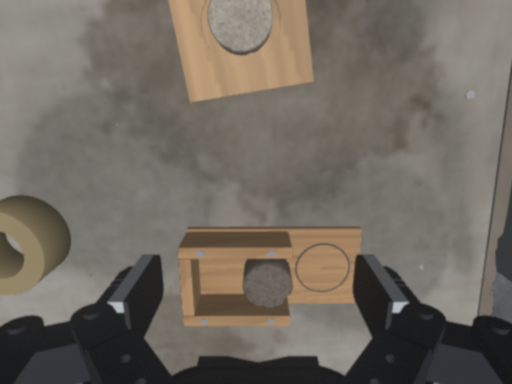

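```bash
python3 - <<'E'
from h import *
c=viewer.calibration("wrist");print(onz(c,268,284,.046),onz(c,322.5,267,.01))
E
python3 -m inch '[[[0.02,0.2,0],[0,0,0]],[[0.04,0.4,0.1],[0,0,0]],[[0.06,0.6,0.2],[0,0,0]],[[0.074,0.7,0.35],[0,0,0]],[[0.074,0.7,0.46],[0,0,0]],[[0.074,0.7,0.46],[0,0,0]],[[0.074,0.7,0.46],[0,0,0]]]'
python3 - <<'E'
from h import *
import cv2
im=viewer.camera("wrist");cv2.imwrite("pics/w13.png",im[:,:,::-1])
go([.5133,-.0348,.12],175.4)
E
```

```text
[ 0.51383171 -0.03582968  0.046     ] [ 0.452965   -0.02959454  0.01      ]
time_s: 23.0
tool_pos: [0.5141, -0.035, 0.1214]
tool_rot: [0.04, 0.999, -0.0, -0.001]
contact_force: [0.1, -0.3, 1.2]
gripper_width: 0.0852
shift [0.009 0.001 0.014] turn [-0.0001  0.0002 -0.0001] now [ 0.5146 -0.0351  0.1221] xang 175.39
```

View pics/w13.png

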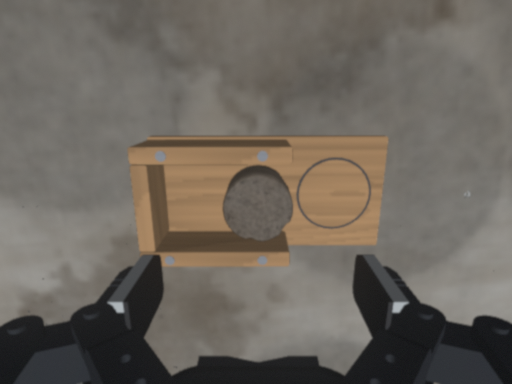

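Run:
```python
from h import *
c=viewer.calibration("wrist");print(onz(c,258,204,.046),onz(c,334,192.5,.01))
go([.5135,-.0355,.05],175.4)
```

```text
[ 0.51432557 -0.03687782  0.046     ] [ 0.45308704 -0.02983117  0.01      ]
shift [ 0.008 -0.003  0.481] turn [-0.0001  0.0002 -0.0001] now [ 0.5146 -0.0351  0.1221] xang 175.39
```

```bash
python3 -m inch '[[[0,-0.006,0.2],[0,0,0]],[[0,-0.006,0.4],[0,0,0]],[[0,-0.006,0.55],[0,0,0]],[[0,-0.006,0.64],[0,0,0]],[[0,-0.006,0.69],[0,0,0]],[[0,-0.006,0.69],[0,0,0]],[[0,-0.006,0.69],[0,0,0]]]'; python3 -m inch '[[[0,0,0],[0,0,0]],[[0,0,0],[0,0,0]],[[0,0,0],[0,0,0]],[[0,0,0],[0,0,0]],[[0,0,0],[0,0,0]],[[0,0,0],[0,0,0]],[[0,0,0],[0,0,0]],[[0,0,0],[0,0,0]],[[0,0,0],[0,0,0]]]' 36 50;  python3 -m inch '[[[0,0,-0.02],[0,0,0]],[[0,0,-0.06],[0,0,0]],[[0,0,-0.15],[0,0,0]],[[0,0,-0.3],[0,0,0]],[[0,0,-0.5],[0,0,0]],[[0,0,-0.8],[0,0,0]],[[0,0,-0.9],[0,0,0]],[[0,0,-0.9],[0,0,0]]]'
python3 - <<'E'
from h import *
import cv2
im=viewer.camera("wrist");cv2.imwrite("pics/w14.png",im[:,:,::-1])
go([.43,.24,.15],175.4)
E
```

```text
time_s: 23.75
tool_pos: [0.515, -0.0358, 0.0191]
tool_rot: [0.04, 0.999, 0.0, 0.001]
contact_force: [0.0, 0.9, 0.1]
gripper_width: 0.0849
time_s: 24.65
tool_pos: [0.5146, -0.0357, 0.0192]
tool_rot: [0.04, 0.999, 0.0, 0.001]
contact_force: [-1.3, 0.2, 5.3]
gripper_width: 0.0479
time_s: 25.45
tool_pos: [0.5156, -0.0354, 0.1562]
tool_rot: [0.04, 0.999, 0.001, 0.003]
contact_force: [-0.5, -0.5, -1.6]
gripper_width: 0.048
shift [0.707 1.786 0.027] turn [ 0.0004  0.0006 -0.    ] now [ 0.5141 -0.0356  0.1539] xang 175.39
```

View pics/w14.png

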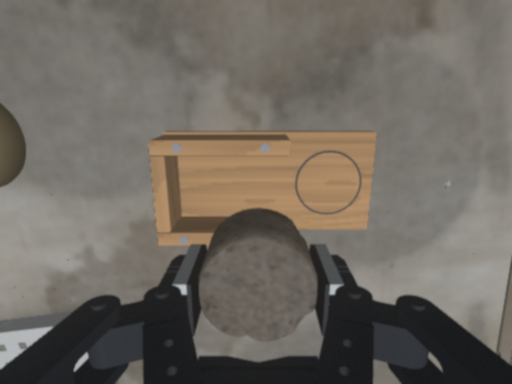

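```bash
python3 -m inch '[[[0.1,0.25,0],[0,0,0]],[[0.2,0.5,0],[0,0,0]],[[0.3,0.8,0],[0,0,0]],[[0.36,0.9,0],[0,0,0]],[[0.36,0.9,0],[0,0,0]]]';  python3 -m inch '[[[0.1,0.25,0],[0,0,0]],[[0.2,0.5,0],[0,0,0]],[[0.3,0.75,0],[0,0,0]],[[0.347,0.82,0],[0,0,0]],[[0.347,0.82,0],[0,0,0]],[[0.347,0.82,0],[0,0,0]]]'
python3 - <<'E'
from h import *
import cv2
im=viewer.camera("wrist");cv2.imwrite("pics/w15.png",im[:,:,::-1])
go([.431,.266,.15],175.4)
E
```

```text
time_s: 26.0
tool_pos: [0.4691, 0.1044, 0.1512]
tool_rot: [0.038, 0.999, -0.001, -0.002]
contact_force: [-0.3, -0.5, -1.4]
gripper_width: 0.0475
time_s: 26.6
tool_pos: [0.4286, 0.2287, 0.1522]
tool_rot: [0.04, 0.999, -0.001, -0.001]
contact_force: [0.6, -0.3, -0.9]
gripper_width: 0.0478
shift [0.006 0.25  0.016] turn [-0.0005 -0.0004 -0.0003] now [0.4289 0.2285 0.1524] xang 175.34
```

View pics/w15.png

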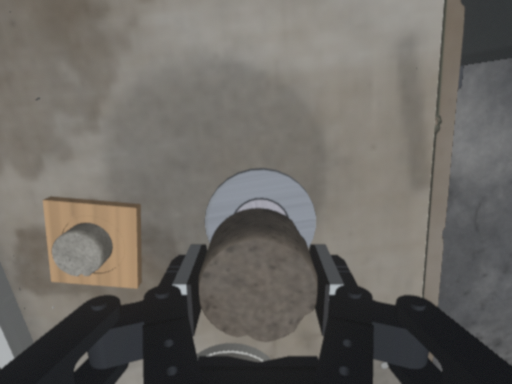

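Run:
```python
from h import *
c=viewer.calibration("wrist")
print(onz(c,261,169,.014)+[0,.052,0],onz(c,263,198.5,.014)+[0,.0275,0],(onz(c,205,221,.014)+onz(c,316,221,.014))/2)
```

```text
[0.42468501 0.2671192  0.014     ] [0.4250201  0.26971073 0.014     ] [0.42895839 0.26359394 0.014     ]
```

Run:
```python
from h import *
go([.429,.267,.06],175.4)
```

```text
shift [0.019 0.257 0.616] turn [-0.0005 -0.0004 -0.0003] now [0.4289 0.2285 0.1524] xang 175.34
```

```bash
python3 -m inch '[[[0.01,0.13,0],[0,0,0]],[[0.019,0.24,0.1],[0,0,0]],[[0.019,0.257,0.3],[0,0,0]],[[0.019,0.257,0.5],[0,0,0]],[[0.019,0.257,0.62],[0,0,0]],[[0.019,0.257,0.62],[0,0,0]],[[0.019,0.257,0.62],[0,0,0]]]'
python3 - <<'E'
from h import *
go([.429,.267,.0235],175.4)
E
```

```text
time_s: 27.35
tool_pos: [0.43, 0.2687, 0.0604]
tool_rot: [0.04, 0.999, -0.0, 0.0]
contact_force: [-0.2, -0.2, -1.3]
gripper_width: 0.048
shift [ 0.006 -0.012  0.246] turn [-0.      0.0001 -0.    ] now [0.43   0.2687 0.0604] xang 175.39
```

```bash
python3 -m inch '[[[0.006,-0.01,0.07],[0,0,0]],[[0.006,-0.01,0.14],[0,0,0]],[[0.006,-0.01,0.2],[0,0,0]],[[0.006,-0.01,0.23],[0,0,0]],[[0.006,-0.01,0.248],[0,0,0]],[[0.006,-0.01,0.248],[0,0,0]],[[0.006,-0.01,0.248],[0,0,0]]]'
```

```text
time_s: 28.05
tool_pos: [0.4281, 0.2671, 0.0232]
tool_rot: [0.04, 0.999, -0.0, -0.0]
contact_force: [-1.8, -1.1, 3.3]
gripper_width: 0.0482
```

Contact felt. Release and rise.

```bash
python3 -m inch '[[[0,0,0],[0,0,0]],[[0,0,0],[0,0,0]],[[0,0,0],[0,0,0]],[[0,0,0],[0,0,0]],[[0,0,0],[0,0,0]],[[0,0,0],[0,0,0]],[[0,0,0],[0,0,0]],[[0,0,0],[0,0,0]]]' 85;  python3 -m inch '[[[0,0,-0.1],[0,0,0]],[[0,0,-0.3],[0,0,0]],[[0,0,-0.6],[0,0,0]],[[0,0,-0.9],[0,0,0]],[[0,0,-1],[0,0,0]],[[0,0,-1],[0,0,0]],[[0,0,-1],[0,0,0]]]'
python3 - <<'E'
from h import *
import cv2
im=viewer.camera("wrist");cv2.imwrite("pics/w16.png",im[:,:,::-1])
go([.429,.267,.174],175.4)
E
```

```text
time_s: 28.85
tool_pos: [0.4282, 0.2671, 0.0229]
tool_rot: [0.04, 0.999, -0.0, -0.0]
contact_force: [0.0, 0.2, -0.3]
gripper_width: 0.0853
time_s: 29.55
tool_pos: [0.4277, 0.2668, 0.1725]
tool_rot: [0.04, 0.999, -0.0, -0.0]
contact_force: [-0.9, 0.0, -0.8]
gripper_width: 0.0849
shift [-0.01   0.004 -0.015] turn [-0.0005 -0.0006 -0.    ] now [0.4274 0.2665 0.1717] xang 175.4
```

View pics/w16.png

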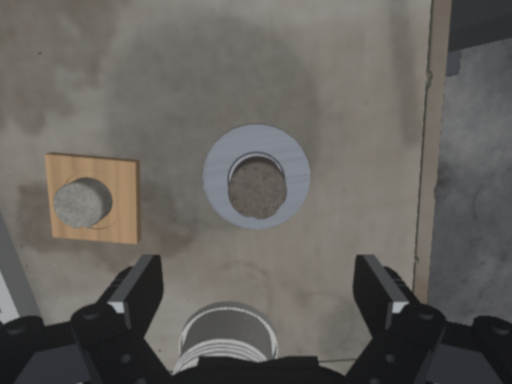

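Run:
```python
from h import *
c=viewer.calibration("wrist")
print(onz(c,256.5,176,.014),onz(c,257.5,189,.05))
go([.45,.13,.2],94);go([.5,-.14,.2],94);go([.517,-.278,.2],94)
```

```text
[0.42803619 0.26358777 0.014     ] [0.42736215 0.26629897 0.05      ]
shift [-0.223 -0.895 -0.187] turn [-9.000e-04 -1.000e-04  4.522e-01] now [0.4274 0.2665 0.1717] xang 175.4
shift [-0.699 -2.663 -0.185] turn [-9.000e-04 -1.000e-04  4.522e-01] now [0.4274 0.2665 0.1717] xang 175.4
shift [-0.886 -3.57  -0.184] turn [-9.000e-04 -1.000e-04  4.522e-01] now [0.4274 0.2665 0.1717] xang 175.4
```

The back puck is centred within about 3 mm on the plate. Back to the wide puck.

```bash
python3 -m inch '[[[-0.06,-0.25,-0.18],[0,0,0.04]],[[-0.12,-0.5,-0.18],[0,0,0.08]],[[-0.2,-0.8,-0.18],[0,0,0.12]],[[-0.24,-0.95,-0.18],[0,0,0.16]],[[-0.24,-0.95,-0.18],[0,0,0.2]],[[-0.24,-0.95,-0.18],[0,0,0.24]],[[-0.24,-0.95,-0.18],[0,0,0.28]],[[-0.24,-0.95,-0.18],[0,0,0.32]],[[-0.24,-0.95,-0.18],[0,0,0.36]],[[-0.24,-0.95,-0.18],[0,0,0.4]],[[-0.24,-0.95,-0.18],[0,0,0.44]],[[-0.24,-0.95,-0.18],[0,0,0.4522]],[[-0.24,-0.95,-0.18],[0,0,0.4522]],[[-0.24,-0.95,-0.18],[0,0,0.4522]]]'
python3 - <<'E'
from h import *
go([.4835,-.074,.2],94);go([.517,-.278,.2],94)
E
```

```text
time_s: 31.0
tool_pos: [0.4522, 0.1219, 0.1987]
tool_rot: [0.682, 0.732, -0.001, -0.0]
contact_force: [0.0, -0.6, 0.2]
gripper_width: 0.0851
shift [-1.318  0.116 -0.007] turn [-0.0008  0.0004  0.0004] now [0.4522 0.1219 0.1987] xang 94.07
shift [-2.69   0.242 -0.006] turn [-0.0008  0.0004  0.0004] now [0.4522 0.1219 0.1987] xang 94.07
```

```bash
python3 -m inch '[[[-0.3,0.03,0],[0,0,0]],[[-0.6,0.06,0],[0,0,0]],[[-0.9,0.08,0],[0,0,0]],[[-1,0.09,0],[0,0,0]]]'; python3 -m inch '[[[-0.3,0.03,0],[0,0,0]],[[-0.6,0.06,0],[0,0,0]],[[-0.9,0.08,0],[0,0,0]],[[-1,0.09,0],[0,0,0]]]'; python3 -m inch '[[[-0.3,0.03,0],[0,0,0]],[[-0.6,0.06,0],[0,0,0]],[[-0.69,0.062,0],[0,0,0]],[[-0.69,0.062,0.2],[0,0,0]],[[-0.69,0.062,0.5],[0,0,0]],[[-0.69,0.062,0.7],[0,0,0]],[[-0.69,0.062,0.7],[0,0,0]],[[-0.69,0.062,0.7],[0,0,0]]]'
python3 - <<'E'
from h import *
import cv2
im=viewer.camera("wrist");cv2.imwrite("pics/w17.png",im[:,:,::-1])
go([.517,-.278,.0155],94)
E
```

```text
time_s: 31.4
tool_pos: [0.4763, -0.0293, 0.1993]
tool_rot: [0.683, 0.731, -0.001, -0.0]
contact_force: [0.7, 0.3, 0.8]
gripper_width: 0.085
time_s: 31.8
tool_pos: [0.5005, -0.1782, 0.199]
tool_rot: [0.683, 0.73, -0.001, -0.0]
contact_force: [0.3, -0.0, 0.2]
gripper_width: 0.0851
time_s: 32.6
tool_pos: [0.5176, -0.2774, 0.0953]
tool_rot: [0.681, 0.732, -0.0, -0.0]
contact_force: [0.5, -0.8, -0.2]
gripper_width: 0.0851
shift [-0.    -0.011  0.54 ] turn [0.0007 0.0004 0.0006] now [ 0.5185 -0.2777  0.0965] xang 94.1
```

View pics/w17.png

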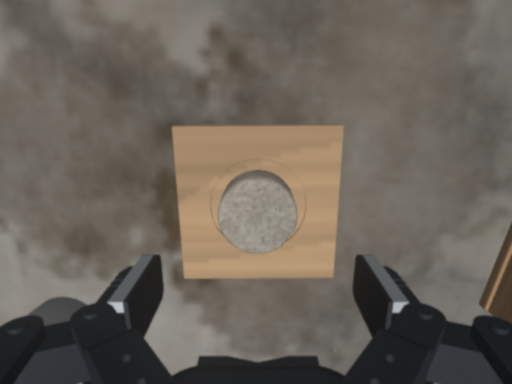

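```bash
python3 -m inch '[[[0,-0.01,0.15],[0,0,0]],[[0,-0.01,0.3],[0,0,0]],[[0,-0.01,0.42],[0,0,0]],[[0,-0.01,0.5],[0,0,0]],[[0,-0.01,0.535],[0,0,0]],[[0,-0.01,0.535],[0,0,0]],[[0,-0.01,0.535],[0,0,0]]]'; python3 -m inch '[[[0,0,0],[0,0,0]],[[0,0,0],[0,0,0]],[[0,0,0],[0,0,0]],[[0,0,0],[0,0,0]],[[0,0,0],[0,0,0]],[[0,0,0],[0,0,0]],[[0,0,0],[0,0,0]],[[0,0,0],[0,0,0]],[[0,0,0],[0,0,0]]]' 38 50;  python3 -m inch '[[[0,0,-0.02],[0,0,0]],[[0,0,-0.06],[0,0,0]],[[0,0,-0.15],[0,0,0]],[[0,0,-0.3],[0,0,0]],[[0,0,-0.5],[0,0,0]],[[0,0,-0.8],[0,0,0]],[[0,0,-0.9],[0,0,0]],[[0,0,-0.9],[0,0,0]]]'
python3 - <<'E'
from h import *
go([.453,-.03,.15],85.4)
E
```

```text
time_s: 33.35
tool_pos: [0.5167, -0.2781, 0.0159]
tool_rot: [0.682, 0.732, 0.0, 0.001]
contact_force: [-0.8, 0.3, 0.4]
gripper_width: 0.0853
time_s: 34.25
tool_pos: [0.5163, -0.2781, 0.0158]
tool_rot: [0.682, 0.732, 0.0, 0.001]
contact_force: [-0.9, 0.8, 5.9]
gripper_width: 0.0504
time_s: 35.05
tool_pos: [0.5175, -0.2784, 0.1538]
tool_rot: [0.682, 0.732, 0.002, 0.004]
contact_force: [0.2, -0.6, -1.5]
gripper_width: 0.0504
shift [ 1.682 -0.312  0.019] turn [0.0024 0.0007 0.048 ] now [ 0.5175 -0.2784  0.1538] xang 94.04
```

```bash
python3 -m inch '[[[0.25,-0.05,0],[0,0,0]],[[0.55,-0.1,0],[0,0,0.02]],[[0.8,-0.15,0],[0,0,0.048]],[[0.9,-0.17,0],[0,0,0.048]],[[0.9,-0.17,0],[0,0,0.048]]]'
python3 - <<'E'
from h import *
go([.453,-.03,.15],85.4)
E
```

```text
time_s: 35.55
tool_pos: [0.4791, -0.1432, 0.1487]
tool_rot: [0.734, 0.679, -0.001, -0.001]
contact_force: [0.1, -0.4, -0.7]
gripper_width: 0.0504
shift [ 0.739 -0.232 -0.008] turn [-0.001  -0.0001  0.0007] now [ 0.4791 -0.1432  0.1487] xang 85.53
```

```bash
python3 -m inch '[[[0.25,-0.08,0],[0,0,0]],[[0.55,-0.17,0],[0,0,0]],[[0.739,-0.232,0],[0,0,0]],[[0.739,-0.232,0.15],[0,0,0]],[[0.739,-0.232,0.4],[0,0,0]],[[0.739,-0.232,0.6],[0,0,0]],[[0.739,-0.232,0.7],[0,0,0]],[[0.739,-0.232,0.7],[0,0,0]],[[0.739,-0.232,0.7],[0,0,0]]]'
python3 - <<'E'
from h import *
import cv2
im=viewer.camera("wrist");cv2.imwrite("pics/w18.png",im[:,:,::-1])
go([.453,-.03,.0165],85.4)
E
```

```text
time_s: 36.45
tool_pos: [0.4553, -0.0322, 0.0445]
tool_rot: [0.735, 0.678, -0.0, -0.0]
contact_force: [0.4, 0.1, -1.2]
gripper_width: 0.05
shift [ 0.011 -0.02   0.191] turn [ 0.0003 -0.     -0.0002] now [ 0.4558 -0.032   0.0451] xang 85.36
```

View pics/w18.png

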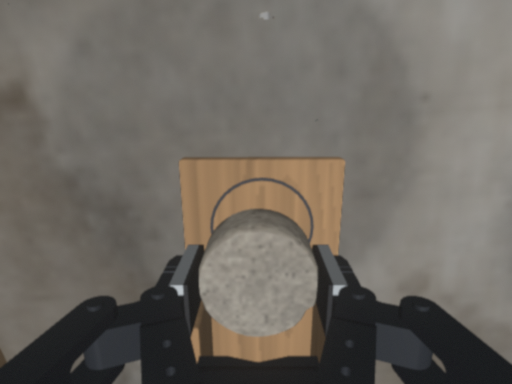

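```bash
python3 -m inch '[[[0.012,-0.016,0.06],[0,0,0]],[[0.012,-0.016,0.12],[0,0,0]],[[0.012,-0.016,0.16],[0,0,0]],[[0.012,-0.016,0.18],[0,0,0]],[[0.012,-0.016,0.19],[0,0,0]],[[0.012,-0.016,0.19],[0,0,0]],[[0.012,-0.016,0.19],[0,0,0]]]'; python3 -m inch '[[[0,0,0],[0,0,0]],[[0,0,0],[0,0,0]],[[0,0,0],[0,0,0]],[[0,0,0],[0,0,0]],[[0,0,0],[0,0,0]],[[0,0,0],[0,0,0]],[[0,0,0],[0,0,0]],[[0,0,0],[0,0,0]]]' 85;  python3 -m inch '[[[0,0,-0.1],[0,0,0]],[[0,0,-0.3],[0,0,0]],[[0,0,-0.6],[0,0,0]],[[0,0,-0.9],[0,0,0]],[[0,0,-1],[0,0,0]],[[0,0,-1],[0,0,0]],[[0,0,-1],[0,0,0]]]'
python3 - <<'E'
from h import *
import cv2
im=viewer.camera("wrist");cv2.imwrite("pics/w19.png",im[:,:,::-1])
go([.589,.2745,.18],80)
E
```

```text
time_s: 37.2
tool_pos: [0.4524, -0.0297, 0.0168]
tool_rot: [0.735, 0.678, -0.0, -0.0]
contact_force: [-3.0, 0.6, 6.1]
gripper_width: 0.0498
time_s: 38.0
tool_pos: [0.4528, -0.0297, 0.0162]
tool_rot: [0.735, 0.678, 0.0, 0.0]
contact_force: [-0.1, -0.1, 0.2]
gripper_width: 0.0845
time_s: 38.7
tool_pos: [0.4523, -0.0297, 0.1659]
tool_rot: [0.735, 0.678, 0.0, -0.0]
contact_force: [-0.6, 0.2, -0.7]
gripper_width: 0.0851
shift [ 2.096  0.747 -0.101] turn [-0.0007  0.0001  0.0298] now [ 0.4518 -0.0298  0.1652] xang 85.36
```

View pics/w19.png

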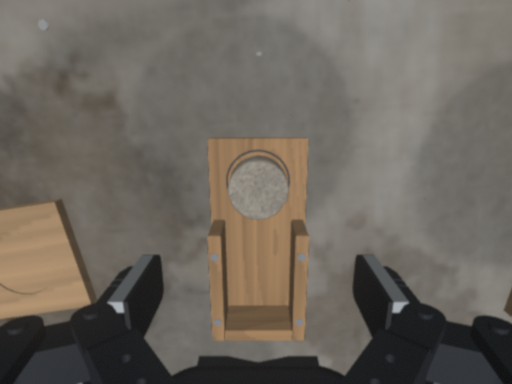

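The wide puck is in the ring at (258, 189). Next, the small puck.

```bash
python3 - <<'E'
from h import *
c=viewer.calibration("wrist")
print("wide",onz(c,258.5,188.5,.037))
E
python3 -m inch '[[[0.3,0.1,-0.1],[0,0,0]],[[0.6,0.2,-0.1],[0,0,0]],[[0.9,0.3,-0.1],[0,0,0]],[[1,0.36,-0.1],[0,0,0.0298]],[[1,0.36,-0.1],[0,0,0.0298]]]'
python3 - <<'E'
from h import *
go([.589,.2745,.18],80)
E
```

```text
wide [ 0.45253    -0.02877118  0.037     ]
time_s: 39.25
tool_pos: [0.5191, 0.1173, 0.1788]
tool_rot: [0.765, 0.644, -0.002, -0.0]
contact_force: [-0.1, 0.2, -0.6]
gripper_width: 0.0847
shift [ 1.112  0.279 -0.011] turn [-0.0009  0.0008  0.0007] now [0.5191 0.1173 0.1788] xang 80.13
```

```bash
python3 -m inch '[[[0.3,0.08,0],[0,0,0]],[[0.6,0.15,0],[0,0,0]],[[0.9,0.22,0],[0,0,0]],[[1,0.265,0.1],[0,0,0]],[[1,0.265,0.3],[0,0,0]],[[1,0.265,0.5],[0,0,0]],[[1,0.265,0.5],[0,0,0]],[[1,0.265,0.5],[0,0,0]]]'
python3 - <<'E'
from h import *
import cv2
im=viewer.camera("wrist");cv2.imwrite("pics/w20.png",im[:,:,::-1])
go([.589,.2745,.0137],80)
E
```

```text
time_s: 40.05
tool_pos: [0.5836, 0.2552, 0.1054]
tool_rot: [0.766, 0.643, -0.001, 0.0]
contact_force: [0.4, 0.1, 1.0]
gripper_width: 0.085
shift [0.128 0.008 0.622] turn [0.0003 0.     0.0002] now [0.5844 0.2559 0.107 ] xang 80.04
```

View pics/w20.png

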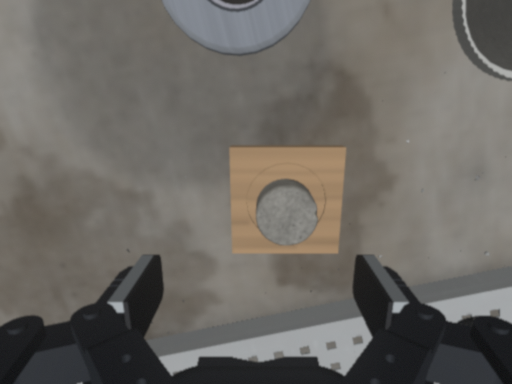

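```bash
python3 - <<'E'
from h import *
c=viewer.calibration("wrist")
print("small",onz(c,287,212,.034))
E
python3 -m inch '[[[0.06,0,0],[0,0,0]],[[0.128,0.008,0.1],[0,0,0]],[[0.128,0.008,0.3],[0,0,0]],[[0.128,0.008,0.45],[0,0,0]],[[0.128,0.008,0.45],[0,0,0]],[[0.128,0.008,0.45],[0,0,0]]]'
python3 - <<'E'
from h import *
go([.589,.2745,.0137],80)
E
```

```text
small [0.59054069 0.27605913 0.034     ]
time_s: 40.7
tool_pos: [0.5888, 0.2756, 0.0388]
tool_rot: [0.766, 0.643, 0.0, 0.0]
contact_force: [0.5, -0.1, 0.9]
gripper_width: 0.0848
shift [-0.007  0.003  0.167] turn [0.0001 0.0001 0.0004] now [0.5888 0.2756 0.0388] xang 80.07
```

```bash
python3 -m inch '[[[-0.005,0.003,0.06],[0,0,0]],[[-0.005,0.003,0.11],[0,0,0]],[[-0.005,0.003,0.15],[0,0,0]],[[-0.005,0.003,0.163],[0,0,0]],[[-0.005,0.003,0.163],[0,0,0]],[[-0.005,0.003,0.163],[0,0,0]]]'; python3 -m inch '[[[0,0,0],[0,0,0]],[[0,0,0],[0,0,0]],[[0,0,0],[0,0,0]],[[0,0,0],[0,0,0]],[[0,0,0],[0,0,0]],[[0,0,0],[0,0,0]],[[0,0,0],[0,0,0]],[[0,0,0],[0,0,0]],[[0,0,0],[0,0,0]],[[0,0,0],[0,0,0]]]' 30 40;  python3 -m inch '[[[0,0,-0.02],[0,0,0]],[[0,0,-0.06],[0,0,0]],[[0,0,-0.15],[0,0,0]],[[0,0,-0.3],[0,0,0]],[[0,0,-0.5],[0,0,0]],[[0,0,-0.8],[0,0,0]],[[0,0,-0.95],[0,0,0]],[[0,0,-0.95],[0,0,0]],[[0,0,-0.95],[0,0,0]]]'
python3 - <<'E'
from h import *
go([.4526,-.0295,.16],85.4)
E
```

```text
time_s: 41.3
tool_pos: [0.5889, 0.2743, 0.0145]
tool_rot: [0.766, 0.643, 0.0, 0.0]
contact_force: [-0.2, 0.2, 0.4]
gripper_width: 0.0854
time_s: 42.3
tool_pos: [0.589, 0.2744, 0.0148]
tool_rot: [0.766, 0.643, 0.0, 0.0]
contact_force: [-1.1, 0.6, 5.5]
gripper_width: 0.042
time_s: 43.2
tool_pos: [0.5881, 0.274, 0.157]
tool_rot: [0.766, 0.643, 0.0, -0.0]
contact_force: [0.7, -0.0, -1.7]
gripper_width: 0.0416
shift [-2.15  -0.538 -0.021] turn [-0.0002 -0.0002 -0.0301] now [0.5881 0.274  0.157 ] xang 79.98
```

```bash
python3 -m inch '[[[-0.25,-0.06,0],[0,0,0]],[[-0.55,-0.13,0],[0,0,0]],[[-0.85,-0.2,0],[0,0,-0.03]],[[-1,-0.25,0],[0,0,-0.0301]],[[-1,-0.25,0],[0,0,-0.0301]]]';  python3 - <<'E'
from h import *
go([.4526,-.0295,.16],85.4)
E
```

```text
time_s: 43.7
tool_pos: [0.5225, 0.1296, 0.155]
tool_rot: [0.736, 0.677, -0.003, -0.001]
contact_force: [0.0, 0.9, -1.7]
gripper_width: 0.042
shift [-1.096 -0.376 -0.028] turn [-0.0017  0.0009 -0.0009] now [0.5225 0.1296 0.155 ] xang 85.24
```

```bash
python3 -m inch '[[[-0.25,-0.08,0],[0,0,0]],[[-0.55,-0.18,0],[0,0,0]],[[-0.8,-0.27,0],[0,0,0]],[[-0.99,-0.35,0],[0,0,0]],[[-0.99,-0.35,0],[0,0,0]],[[-0.99,-0.35,0],[0,0,0]]]';  python3 - <<'E'
from h import *
go([.4526,-.0295,.07],85.4)
E
```

```text
time_s: 44.3
tool_pos: [0.4615, -0.0111, 0.1561]
tool_rot: [0.735, 0.678, -0.001, -0.0]
contact_force: [1.2, -0.4, -1.6]
gripper_width: 0.0417
shift [-0.127 -0.049  0.574] turn [-0.0003  0.0001 -0.0001] now [ 0.4615 -0.0111  0.1561] xang 85.39
```

```bash
python3 -m inch '[[[-0.07,-0.03,0.05],[0,0,0]],[[-0.127,-0.049,0.15],[0,0,0]],[[-0.127,-0.049,0.35],[0,0,0]],[[-0.127,-0.049,0.5],[0,0,0]],[[-0.127,-0.049,0.574],[0,0,0]],[[-0.127,-0.049,0.574],[0,0,0]],[[-0.127,-0.049,0.574],[0,0,0]]]';  python3 - <<'E'
from h import *
import cv2
go([.4526,-.0295,.0428],85.4)
im=viewer.camera("wrist");cv2.imwrite("pics/w21.png",im[:,:,::-1])
im=viewer.camera("scene");cv2.imwrite("pics/s21.png",cv2.resize(im[140:280,180:380,::-1],None,fx=4,fy=4))
E
```

```text
time_s: 45.0
tool_pos: [0.453, -0.029, 0.0703]
tool_rot: [0.734, 0.679, -0.0, -0.0]
contact_force: [0.1, -0.1, -1.3]
gripper_width: 0.0421
shift [-0.004 -0.002  0.184] turn [-0.0002  0.0001  0.0005] now [ 0.453  -0.029   0.0703] xang 85.5
```

View pics/w21.png

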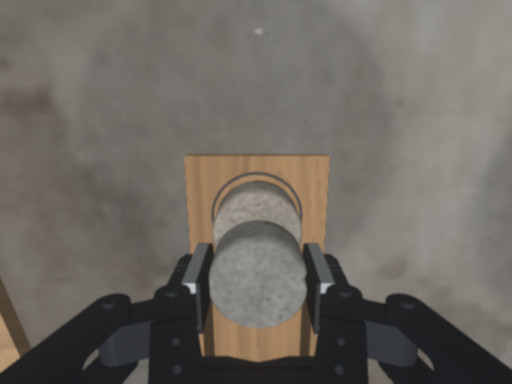

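View pics/s21.png

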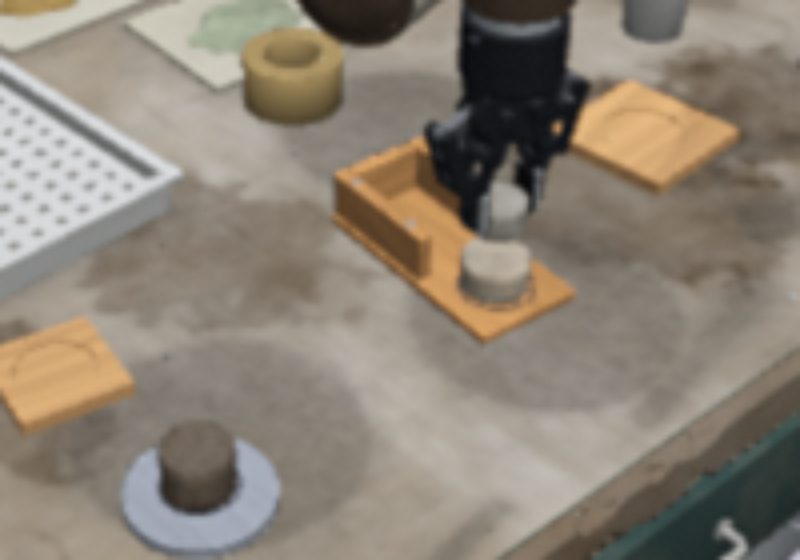

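The small puck hovers right above the wide one, at columns 257 and 258. Lowering it now.

```bash
python3 -m inch '[[[-0.003,-0.002,0.05],[0,0,0]],[[-0.003,-0.002,0.1],[0,0,0]],[[-0.003,-0.002,0.14],[0,0,0]],[[-0.003,-0.002,0.165],[0,0,0]],[[-0.003,-0.002,0.181],[0,0,0]],[[-0.003,-0.002,0.181],[0,0,0]],[[-0.003,-0.002,0.181],[0,0,0]]]'
```

```text
time_s: 45.8
tool_pos: [0.4526, -0.0297, 0.0436]
tool_rot: [0.735, 0.678, 0.0, 0.0]
contact_force: [-0.4, 0.3, -1.6]
gripper_width: 0.0422
```

```bash
python3 -m inch '[[[0,0,0.006],[0,0,0]],[[0,0,0.008],[0,0,0]],[[0,0,0.008],[0,0,0]]]'
```

```text
time_s: 46.1
tool_pos: [0.4527, -0.0297, 0.043]
tool_rot: [0.735, 0.678, 0.0, 0.0]
contact_force: [-2.3, 1.0, 4.6]
gripper_width: 0.0419
```

Contact. Release and rise.

```bash
python3 -m inch '[[[0,0,0],[0,0,0]],[[0,0,0],[0,0,0]],[[0,0,0],[0,0,0]],[[0,0,0],[0,0,0]],[[0,0,0],[0,0,0]],[[0,0,0],[0,0,0]],[[0,0,0],[0,0,0]],[[0,0,0],[0,0,0]]]' 85;  python3 -m inch '[[[0,0,-0.1],[0,0,0]],[[0,0,-0.3],[0,0,0]],[[0,0,-0.6],[0,0,0]],[[0,0,-0.9],[0,0,0]],[[0,0,-1],[0,0,0]],[[0,0,-1],[0,0,0]],[[0,0,-1],[0,0,0]],[[0,0,-1],[0,0,0]],[[0,0,-1],[0,0,0]]]'
python3 - <<'E'
from h import *
import cv2
im=viewer.camera("wrist");cv2.imwrite("pics/w22.png",im[:,:,::-1])
im=viewer.camera("scene");cv2.imwrite("pics/s22.png",cv2.resize(im[100:300,120:400,::-1],None,fx=2.8,fy=2.8))
im=viewer.camera("top");cv2.imwrite("pics/t22.png",im[:,:,::-1])
E
```

```text
time_s: 46.9
tool_pos: [0.4524, -0.0297, 0.0423]
tool_rot: [0.735, 0.678, -0.0, -0.0]
contact_force: [0.4, 0.5, -0.3]
gripper_width: 0.085
time_s: 47.8
tool_pos: [0.4516, -0.0299, 0.1909]
tool_rot: [0.735, 0.678, -0.001, -0.001]
contact_force: [-0.3, -0.3, -0.6]
gripper_width: 0.0848
```

View pics/w22.png

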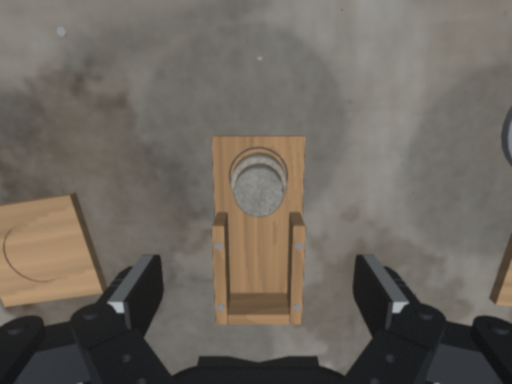

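View pics/s22.png

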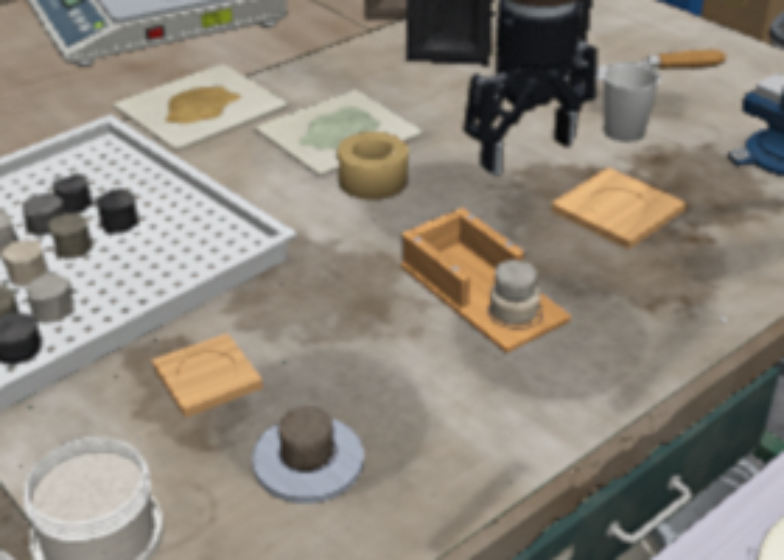

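Run:
```python
from h import *
from cell import workorder
c=viewer.calibration("wrist")
print("small",onz(c,259,190,.062), "expected px",proj(c,[.4526,-.0297,.062]),proj(c,[.4526,-.0297,.037]))
print(workorder.finish_job())
```

```text
small [ 0.45456702 -0.02848262  0.062     ] expected px (np.float64(257.4122895386076), np.float64(187.9189680305358)) (np.float64(257.45713460025866), np.float64(180.81482960820028))
the job is handed in; nothing more can be done
None
```

I finished every step and handed the job in at about 48 s; the hand-in gives no verdict.

- **Clearing the pile:** I put the small puck in the hollow of the small board and the wide puck in the hollow of the large board. Both lay flat and centred in the wrist pictures, within about 2 mm for the small one.
- **Back puck:** it stands flat and released on the steel plate. The last measurement put it about 3 mm from the plate centre (limit 12 mm).
- **Rebuilt pile:** the wide puck stands inside the ring. I released it within about 1 mm of the measured ring centre. The small puck lies flat on top. Its measured offset from the wide puck was about 2 mm along x (limit 10 mm).
- **Bystanders:** the jar, tape roll and cup were never approached and look unmoved in the last overall picture. I did not re-measure their positions.
- **Disagreements:** wrist-camera positions differed by 2–4 mm between views. I combined views and used the tool position at each grasp. The gripper read about 2 mm under each puck's true diameter, with no sign of slipping.

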